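Load the spacer stack on the bench spindle

TASK

Load the bench spindle: thread the plain spacer onto its bolt first, then the flat washer on top of it, then the flanged bushing with its flange down. Spacer and bushing grip the bolt's spring strips, so push the stack down with the bushing, slowly and by feel, until the spacer comes home on the collar and the stack bears firmly (about 15 N on the washer, at no time more than 25 N on any part). Let go and leave the other things on the bench where they are.

Things in the scene. Friction and masses are not known exactly. Their poses are not given: they have to be found in the camera images.
- spindle: fixed bench spindle: grey round foot, 80 mm wide, 14 mm high, boss to 18 mm, upright 12 mm steel bolt. Origin: bolt axis at bench level, z up. A dark set collar, 29 mm wide, round the bolt's foot is the seat of the stack; its top stands anywhere from 26 to 46 mm above the bench, different each time and not reported; it does not give under load, resistance then rises steeply.
- bolt_tip (a point): tip of the bolt's tapered nose, on its axis, 98 mm above the bench. Three upright spring strips stand out of the bolt's sides to a diameter of about 15.4 mm from the collar to 86 mm above the bench and taper in to 13 mm at 94 mm. Parts with the tight bore slide on them with a steady friction of about 4 to 9 N in all; once home the push rises by about 10 N per mm.
- spacer: plain steel tube, outside diameter 30 mm, tight bore 13.8 mm, 18 mm high, standing upright on the bench. Origin: centre of its underside, z up. Must lie lowest; on the strips it stays where it is let go. Push it down at first until its underside is some 55 mm above the bench, to leave room on the bolt for the others.
- washer: thick flat steel washer, outside diameter 40 mm, wide bore 18 mm (slides freely on the bolt), 10 mm thick, lying flat. Origin: centre of its underside, z up. Must lie on the spacer.
- bushing: steel flanged bushing, tight bore 13.8 mm, 24 mm high: flange 38 mm wide, 5 mm thick, at the bottom; barrel 26 mm wide above it, to grip. Stands on its flange; origin at the centre of the underside, z up. Must lie topmost, flange on the washer; on the strips it stays where it is let go.
- beeswax: bystander: yellow-brown block of beeswax, 38x55x22 mm; origin at the centre of its underside
- buckle: bystander: flat brass-coloured buckle, 43x54x10 mm; origin at the centre of its underside
- spool: bystander: wooden spool of orange thread standing upright, 44 mm high; origin on its underside, near its middle

How it is judged:
By the outcome, as a careful person would: the job done as asked, in the order asked, and still so for the second after the job is handed in, with the robot touching nothing.
It also fails if it takes over 72 s, if anything falls off the work surface, if the arm or the gripper's body presses on something with over 40 N, if the wrist force passes 120 N, or if a joint passes its speed limit or range.

ROBOT

A 7-joint arm with a two-finger parallel gripper is mounted at the origin on a cart in front of the work surface, level with it; the furniture and walls round the work are solid. World frame = base frame: x ahead of the robot, y to its left, z up, the work surface at z = 0. Lengths are in m, angles in rad, forces in N, time in s.
With the tool pointing down it reaches from about 0.4 to 0.85 m from the base axis. Payload 4.5 kg.
Tool frame: the origin (TCP) lies on the centre line of the jaws, within the pads' length; the fingertips stand 25 mm ahead of it and the grasp point (between the pads) lies 6 mm ahead of it; z points along the fingers, y is the direction in which the jaws open and shut (so a half turn about z gives the same grasp; the last joint's range is limited). The gripper opens to 88 mm and grips with 3 to 60 N. Pads are 18 mm wide; open, the fingers measure 123 mm over their backs; the gripper's body (75 mm by 187 mm) begins 45 mm behind the grasp point.
Start: joints at [-1.107, 0.689, -0.195, 1.565, 0.157, 0.902, -0.215], TCP at [0.26, 0.568, 0.239] pointing down, gripper open.
Joint ranges: [-3.01, 3.01], [-0.46, 2.08], [-1.47, 1.51], [0.13, 2.56], [-1, 4.14], [0.04, 2.09], [-2.66, 2.66]. Speed limits (rad/s): [2.57, 2.57, 3.14, 3.14, 3.14, 3.14, 3.14].

INTERFACE

Orientations are given as a unit quaternion [x, y, z, w].
In Python, from plant import r, eyes gives the robot as it stands.
- The arm moves only by the tool servo_tool, never from a script. Its argument "deltas" is a list of rows, each an object of numbers: "dx", "dy", "dz": the shift along the tool's x, y, z in units of 60 mm (1.0 is 60 mm); "ax", "ay", "az": the turn, a rotation vector about the tool's x, y, z in units of 6 degrees (1.0 is 6 degrees); "hand": the finger opening in mm, from 0 to 88.1. A call has 1 to 10 rows; each row is the pose to reach, as a shift and turn from the pose commanded when the call began, along the tool's axes at that moment; what a row does not reach only later rows make up. A row lasts 1/8 s, in which the tool goes at most 62.5 mm and 10.7 degrees, less where a joint would pass 70% of its speed; a pose out of reach is approached as far as the arm can. A call with a gripper value outside its range is refused whole. The fingers move at their own pace and stop on an object; "newtons" is the grip in N (left out, the last holds). Time passes only in rows, so rows that repeat a pose let the fingers close. It gives the time, the measured TCP pose, the force and the opening at its end, in the units of the state.
- r.get_state(): the state, without advancing time (a new reading comes with each control period).
- eyes.snapshot(name): name is "scene" or "top" or "wrist"; returns (picture, depth): 480x640x3 uint8, red, green, blue; 480x640 float32, m along the optical axis (not along the pixel's ray), 0 where there is no reading.
- eyes.camera_model(name): a dict with "fx", "fy", "cx", "cy" (pixels), "pose" (4x4, takes a point from camera to world coordinates). Camera axes: x right, y up, looking along -z (the intrinsics and any distortion apply to the point x, -y, -z); pixel columns grow to the right and rows downward; lengths in m; the calibration is good to about 2 mm. A picture is of the moment at which its call begins: read the wrist's pose just before it. camera_model takes no time and is no camera call; for the wrist camera it gives the pose at the moment of the call.
- r.finish_job(): hands the job in, once; it reports no verdict.
The state is a dict: "clock": time; "q": joint angles; "qd": joint speeds; "joint_torque": joint torques, N m; "tool_pos": TCP position; "eef_rot": TCP orientation; "contact_force": force on the tool from outside, world axes, zero at the start; "moment": the same for the moment, N m; "opening": opening from 0.0 (shut) to 1.0 (fully open).
Only numpy, scipy, OpenCV 4.12 (cv2) and the standard library are available. Lean on these libraries where they do the work, as an engineer would, in place of code of your own. Each camera call takes 0.05 s, during which the arm holds its last target.

## Working session

There is one attempt and no reset: what is moved stays moved. The work goes in short steps, Python scripts to look and compute and a tool call to move; the robot and the scene stay as the last step left them, time stands still between calls to the robot, and variables do not carry over. Pictures are saved under pics/ and viewed, and the job is handed in when it is done.

Besides the shell and the picture viewer there is one more tool, called after ">>>" as name(argument=value, ...), one argument or row to a line, values as JSON. servo_tool: Moves the arm, as the interface text tells. Its arguments: {"type":"object","properties":{"deltas":{"type":"array","items":{"type":"object","properties":{"dx":{"type":"number"},"dy":{"type":"number"},"dz":{"type":"number"},"ax":{"type":"number"},"ay":{"type":"number"},"az":{"type":"number"},"hand":{"type":"number"}}}},"newtons":{"type":"number"}},"required":["deltas"]}

```bash
ls; mkdir -p pics; python3 - <<'E'
from plant import r, eyes
import cv2,numpy as np
s=r.get_state()
for k in s: print(k,s[k])
for n in ("scene","top","wrist"):
    m=eyes.camera_model(n)
    print(n,m)
    p,d=eyes.snapshot(n)
    cv2.imwrite(f"pics/a_{n}.png",p[:,:,::-1]); np.save(f"pics/a_{n}_d.npy",d); np.save(f"pics/a_{n}_p.npy",p)
    print(d.min(),d.max(),(d==0).mean())
E
```

```text
pics
clock 0.0
q [-1.10719002  0.68997259 -0.194501    1.56633358  0.15729045  0.90248926
 -0.21513252]
qd [-0.0006592  -0.00022521 -0.00100749 -0.00093805  0.000933   -0.00092752
  0.00097097]
joint_torque [ 1.07655669e-04 -5.27546203e+01 -1.26692399e+00 -1.53429937e+01
 -5.26827865e-02  6.49723137e-03  1.51770973e-04]
tool_pos [0.26022261 0.56756315 0.23781959]
eef_rot [ 2.13235796e-01  9.77000345e-01 -8.97484300e-04 -1.28307433e-04]
contact_force [ 0.3620562   0.10552067 -0.0805818 ]
moment [ 0.03859924 -0.00247983  0.00263584]
opening 1.0008219142507737
scene {'fx': 494.1486482097809, 'fy': 494.1486482097809, 'cx': 323.8358999481231, 'cy': 240.20047946517164, 'pose': array([[ 0.88017009,  0.20030714, -0.43032273,  0.14530404],
       [-0.47460607,  0.3579294 , -0.80413657, -1.00059529],
       [-0.00704914,  0.91201074,  0.41010574,  0.45024921],
       [ 0.        ,  0.        ,  0.        ,  1.        ]])}
0.0 3.9993618 0.004104817708333333
top {'fx': 598.7272573670217, 'fy': 598.7272573670217, 'cx': 322.7548964560912, 'cy': 240.9431852530514, 'pose': array([[ 0.02517553,  0.99089863, -0.13223503,  0.42040564],
       [-0.99898343,  0.01998893, -0.04040482, -0.3054048 ],
       [-0.03739384,  0.13311781,  0.99039454,  0.93293287],
       [ 0.        ,  0.        ,  0.        ,  1.        ]])}
0.0 1.9832639 0.003984375
wrist {'fx': 339.4794609274335, 'fy': 339.4794609274335, 'cx': 325.26154023851086, 'cy': 237.99915883397009, 'pose': array([[ 4.15742970e-01, -8.66832446e-01, -2.75244063e-01,
         1.90539952e-01],
       [ 9.09482135e-01,  3.96190101e-01,  1.25998613e-01,
         6.00776877e-01],
       [-1.70712544e-04, -3.02712595e-01,  9.53081872e-01,
         3.83294656e-01],
       [ 0.00000000e+00,  0.00000000e+00,  0.00000000e+00,
         1.00000000e+00]])}
0.0 1.437278 0.003942057291666667
```

View pics/a_scene.png

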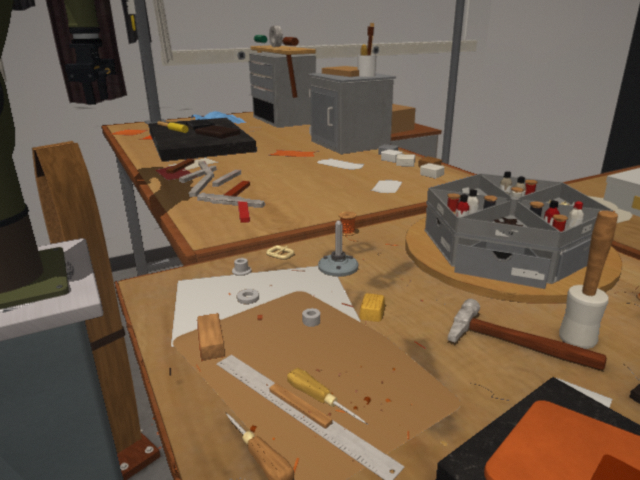

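View pics/a_top.png

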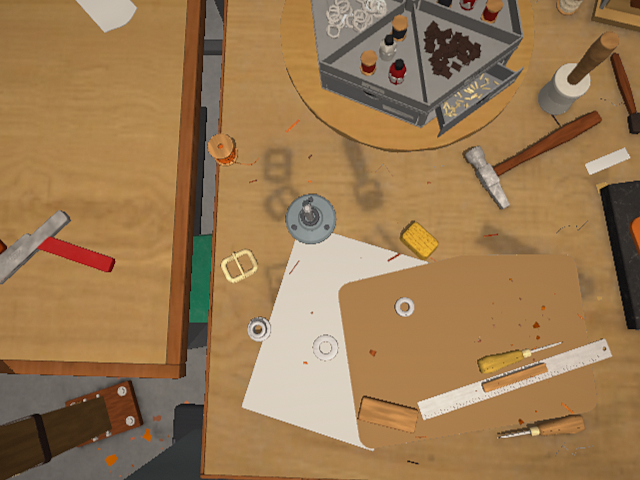

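View pics/a_wrist.png

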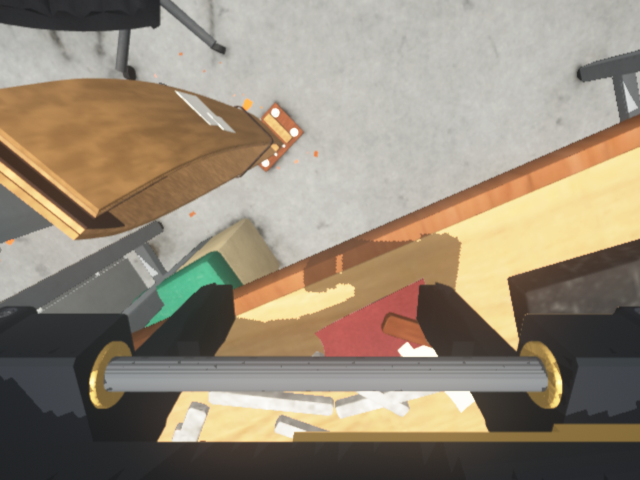

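The scene view shows the spindle at (338,255), with the bushing at (240,266), washer at (247,296) and spacer at (311,317). The top view shows the spindle at (311,218), spacer at (404,307), washer at (325,348), bushing at (258,328), buckle at (239,265), wax at (419,240) and spool at (222,150). Next I'll measure their positions.

```bash
cat > h.py <<'E'
import numpy as np
from plant import r, eyes
def dep(m,d):
    v,u=np.mgrid[0:480,0:640]
    P=np.stack([(u-m['cx'])/m['fx']*d,-(v-m['cy'])/m['fy']*d,-d],-1)
    T=m['pose']; return P@T[:3,:3].T+T[:3,3]
def ray(m,u,v,z):
    T=m['pose']; k=T[:3,:3]@np.array([(u-m['cx'])/m['fx'],-(v-m['cy'])/m['fy'],-1.])
    return T[:3,3]+k*(z-T[2,3])/k[2]
def proj(m,p):
    T=m['pose']; c=T[:3,:3].T@(np.array(p)-T[:3,3]); return np.array([m['cx']+m['fx']*c[0]/-c[2], m['cy']-m['fy']*c[1]/-c[2]])
E
python3 - <<'E'
from h import *
import cv2
for n in ("top","scene"):
    m=eyes.camera_model(n); d=np.load(f"pics/a_{n}_d.npy"); p=np.load(f"pics/a_{n}_p.npy")
    W=dep(m,d)
    b={'top':dict(spindle=(311,218,30),spacer=(404,307,16),washer=(325,348,20),bushing=(258,328,18),buckle=(239,265,22),wax=(419,240,24),spool=(222,150,20)),
     'scene':dict(spindle=(338,250,36),spacer=(311,317,14),washer=(247,296,16),bushing=(240,266,14),buckle=(280,252,16),wax=(372,306,18),spool=(348,225,12))}[n]
    for k,(u,v,h) in b.items():
        w=W[v-h:v+h,u-h:u+h].reshape(-1,3); 
        z=w[:,2]; s=w[(z>0.005)&(z<.13)]
        top=np.percentile(s[:,2],97) if len(s) else 0
        t=s[s[:,2]>top-.003]
        print(n,k,'bench z',np.round(np.median(z[np.abs(z)<.005]),4),'n',len(s),'zmax',np.round(s[:,2].max(),4),'top',np.round(top,4),'ctr',np.round((s.max(0)+s.min(0))[:2]/2,4),'size',np.round(np.ptp(s,axis=0),4),'topctr',np.round((t.max(0)+t.min(0))[:2]/2,4),np.round(np.ptp(t,axis=0)[:2],4))
    # crop
    x0,y0,x1,y1=(200,120,460,400) if n=='top' else (210,200,400,340)
    c=cv2.resize(p[y0:y1,x0:x1,::-1],None,fx=600/(y1-y0) if n=='top' else 4,fy=600/(y1-y0) if n=='top' else 4,interpolation=cv2.INTER_CUBIC); cv2.imwrite(f"pics/b_{n}.png",c)
E
```

```text
top spindle bench z 0.0009 n 1999 zmax 0.1024 top 0.092 ctr [ 0.5787 -0.2463] size [0.0864 0.0837 0.0973] topctr [ 0.5791 -0.2467] [0.0113 0.0128]
top spacer bench z 0.0013 n 265 zmax 0.0226 top 0.0217 ctr [ 0.4457 -0.3947] size [0.041  0.0461 0.0176] topctr [ 0.4457 -0.3934] [0.0272 0.0272]
top washer bench z 0.0012 n 448 zmax 0.0153 top 0.0138 ctr [ 0.3795 -0.2765] size [0.0558 0.0563 0.0102] topctr [ 0.3812 -0.276 ] [0.0362 0.0381]
top bushing bench z 0.0011 n 357 zmax 0.0292 top 0.0274 ctr [ 0.4081 -0.1689] size [0.0539 0.0498 0.0242] topctr [ 0.4058 -0.1727] [0.024  0.0245]
top buckle bench z 0.0008 n 521 zmax 0.0142 top 0.0125 ctr [ 0.5051 -0.1384] size [0.0567 0.0585 0.0092] topctr [ 0.5033 -0.1383] [0.0504 0.0561]
top wax bench z 0.0009 n 845 zmax 0.0276 top 0.026 ctr [ 0.5512 -0.4134] size [0.0685 0.0662 0.0225] topctr [ 0.5477 -0.4156] [0.0492 0.0531]
top spool bench z 0.0009 n 660 zmax 0.0515 top 0.0477 ctr [ 0.6862 -0.1081] size [0.0547 0.0438 0.0465] topctr [ 0.6834 -0.1063] [0.0398 0.0391]
scene spindle bench z 0.0006 n 1184 zmax 0.0985 top 0.09 ctr [ 0.6194 -0.1912] si
[... 248 characters left out ...]
max 0.0128 top 0.0119 ctr [ 0.3806 -0.275 ] size [0.0386 0.0424 0.0077] topctr [ 0.3807 -0.275 ] [0.0384 0.0424]
scene bushing bench z 0.0006 n 224 zmax 0.0263 top 0.0252 ctr [ 0.405  -0.1748] size [0.0358 0.0337 0.0212] topctr [ 0.4049 -0.1737] [0.0229 0.0256]
scene buckle bench z 0.0004 n 186 zmax 0.0134 top 0.0106 ctr [ 0.5012 -0.1393] size [0.0512 0.0582 0.0083] topctr [ 0.5012 -0.1393] [0.0512 0.0582]
scene wax bench z 0.0003 n 540 zmax 0.0248 top 0.0239 ctr [ 0.5464 -0.4189] size [0.0556 0.0543 0.0198] topctr [ 0.5467 -0.4173] [0.0514 0.0511]
scene spool bench z 0.001 n 376 zmax 0.0985 top 0.0959 ctr [ 0.6377 -0.1714] size [0.1307 0.166  0.0934] topctr [ 0.5781 -0.2476] [0.0115 0.011 ]
```

View pics/b_top.png

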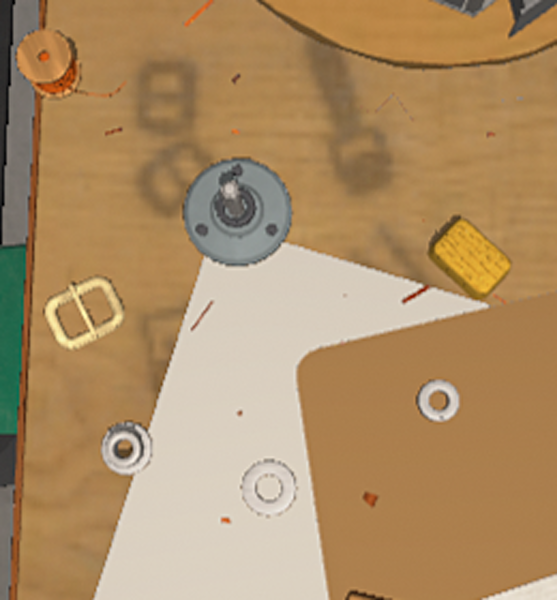

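View pics/b_scene.png

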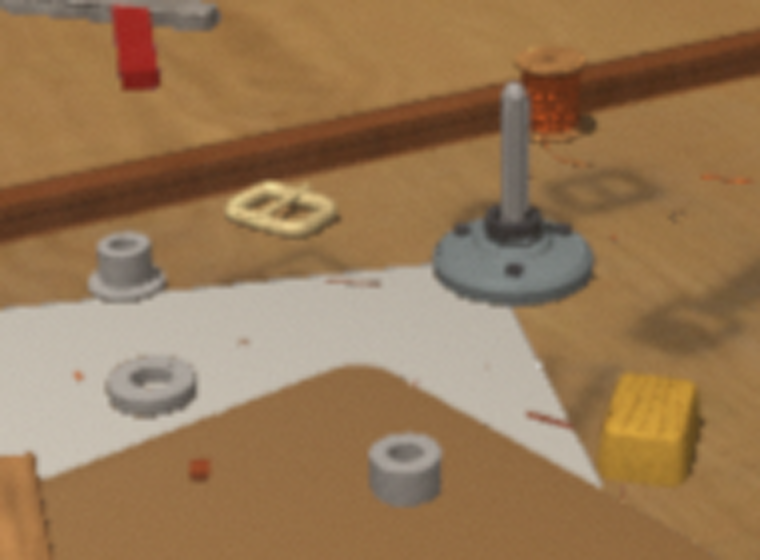

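```bash
python3 - <<'E'
from h import *
import cv2
P=dict(spacer=((.445,-.3935),.018,.015),washer=((.381,-.2755),.010,.020),bushing=((.4053,-.173),.024,.013),foot=((.579,-.247),.014,.040))
for n in ("top","scene"):
    m=eyes.camera_model(n); d=np.load(f"pics/a_{n}_d.npy"); W=dep(m,d)
    off={'top':.003,'scene':.0012}[n]
    for k,(c,z,R) in P.items():
        near=np.hypot(W[...,0]-c[0],W[...,1]-c[1])<R+.006
        msk=near&(np.abs(W[...,2]-z-off*(0.6 if z<.02 else 1))<.004)
        if k=='foot': msk=near&(W[...,2]>.009)&(W[...,2]<.02)
        v,u=np.nonzero(msk)
        pts=np.array([ray(m,a,b,z)[:2] for a,b in zip(u,v)],np.float32)
        h=cv2.convexHull((pts*1000).astype(np.float32))
        (cx,cy),rr=cv2.minEnclosingCircle(h); e=cv2.fitEllipse(h)
        print(n,k,len(pts),'minenc',round(cx,1),round(cy,1),round(rr,1),'ell',np.round(e[0],1),np.round(e[1],1),'mean',np.round(pts.mean(0)*1000,1))
    b=(np.hypot(W[...,0]-.579,W[...,1]+.247)<.015)
    for lo in (.05,.06,.07,.08,.09): 
        w=W[b&(W[...,2]>lo)&(W[...,2]<lo+.01)]
        if len(w): print(n,'bolt',lo,len(w),np.round(w.mean(0)*1000,1),np.round(w.min(0)*1000,1),np.round(w.max(0)*1000,1))
    print(n,'tip pix pred',proj(m,(.579,-.247,.098)))
E
```

```text
top spacer 226 minenc 446.0 -393.9 14.8 ell [ 445.9 -393.7] [28.4 29.2] mean [ 445.7 -393.7]
top washer 412 minenc 381.1 -275.2 19.8 ell [ 381.2 -275.2] [38.9 39.3] mean [ 381.1 -275.5]
top bushing 143 minenc 406.4 -172.2 12.6 ell [ 406.3 -172.2] [24.5 24.9] mean [ 406.3 -171.7]
top foot 1582 minenc 578.8 -247.5 39.6 ell [ 578.8 -247.5] [77.9 78.4] mean [ 577.8 -247.9]
top bolt 0.05 11 [ 575.3 -248.3   55.4] [ 573.2 -252.7   51.7] [ 578.6 -240.6   59.2]
top bolt 0.06 9 [ 574.7 -247.5   66. ] [ 572.8 -251.9   62.2] [ 577.8 -241.1   69.1]
top bolt 0.07 10 [ 575.1 -246.7   75.3] [ 572.9 -252.3   71.7] [ 577.6 -240.3   79.5]
top bolt 0.08 12 [ 575.1 -248.9   84.4] [ 572.9 -252.8   80.1] [ 579.2 -241.5   89.3]
top bolt 0.09 57 [ 578.6 -247.5   96.5] [ 573.5 -253.    90.3] [ 584.7 -240.3   99.8]
top tip pix pred [306.4661831  207.72412227]
scene spacer 155 minenc 443.4 -395.8 17.6 ell [ 443.4 -396.3] [28.6 36.6] mean [ 443.8 -395.8]
scene washer 213 minenc 381.4 -277.4 22.7 ell [ 379.9 -277.1] [38.8 44.6] mean [ 379.6 -277.3]
scene bushing 71 minenc 403.6 -173.3 15.6 ell [ 404.7 -174.2] [24.8 31.5] mean [ 404.6 -173.8]
scene foot 513 minenc 574.0 -253.8 42.3 ell [ 574.5 -253.9] [76.4 85. ] mean [ 572.4 -257.8]
scene bolt 0.05 33 [ 577.9 -250.1   54.5] [ 572.2 -254.2   50.2] [ 585.4 -244.1   59.6]
scene bolt 0.06 34 [ 577.2 -250.7   64.9] [ 571.9 -253.7   60. ] [ 585.4 -245.7   69.9]
scene bolt 0.07 35 [ 577.5 -250.5   75.1] [ 573.1 -254.4   70.3] [ 585.3 -244.8   79.7]
scene bolt 0.08 32 [ 577.5 -250.5   85. ] [ 572.7 -253.8   80.8] [ 585.8 -243.6   89.9]
scene bolt 0.09 36 [ 577.9 -249.1   94.6] [ 572.3 -253.7   90.2] [ 585.8 -242.1   98.5]
scene tip pix pred [337.83557251 221.55881875]
```

>>> servo_tool(
  deltas=[
    {"dz": -0.5},
    {"dz": -1.0},
  ],
  newtons=30,
)

```text
schema error: expected keys dx, dy, dz, ax, ay, az, hand
```

>>> servo_tool(
  deltas=[
    {"dx": 0,"dy": -0.5,"dz": -0.5,"ax": 0,"ay": 0,"az": 0,"hand": 88},
    {"dx": -0.7,"dy": -1.0,"dz": -0.8,"ax": 0,"ay": 0,"az": 0,"hand": 88},
  ],
  newtons=30,
)

```text
clock: 0.4
tool_pos: [0.2702, 0.4977, 0.2873]
eef_rot: [0.21, 0.978, 0.001, -0.001]
contact_force: [1.8, 0.5, 0.2]
opening: 1.002
```

```bash
python3 - <<'E'
from h import *
s=r.get_state(); print(s['clock'],np.round(s['q'],3),s['tool_pos'],s['eef_rot'])
E
```

```text
0.4 [-1.022  0.554 -0.217  1.685  0.14   0.916 -0.144] [0.27015797 0.49765893 0.28727232] [ 2.09730529e-01  9.77758009e-01  8.45829370e-04 -1.29026271e-03]
```

```bash
cat >> h.py <<'E'
from scipy.spatial.transform import Rotation as Ro
Q0=np.array([.2132358,.9770003,0,0]); Q0/=np.linalg.norm(Q0)
def go(p,q=None,frm=None):
    """print units from commanded pose (frm or measured) to world p"""
    s=r.get_state(); t=np.array(s['tool_pos'] if frm is None else frm); R=Ro.from_quat(s['eef_rot'])
    d=R.inv().apply(np.array(p)-t)/.06
    a=np.degrees((R.inv()*Ro.from_quat(Q0 if q is None else q)).as_rotvec())/6
    print('from',np.round(t,4),'d',np.round(d,4),'a',np.round(a,3))
def st():
    s=r.get_state(); print('t',round(s['clock'],2),'pos',np.round(s['tool_pos'],4),'F',np.round(s['contact_force'],2),'M',np.round(s['moment'],3),'open',round(s['opening']*88.1,2),'q',np.round(s['q'],2))
E
python3 - <<'E'
from h import *
go((.47,.05,.26),frm=(.2734,.4955,.2858)); go((.446,-.394,.14),frm=(.2734,.4955,.2858))
E
```

```text
from [0.2734 0.4955 0.2858] d [-6.0348 -5.4284  0.4066] a [ 0.011 -0.028  0.068]
from [0.2734 0.4955 0.2858] d [ -8.7107 -12.3437   2.3912] a [ 0.011 -0.028  0.068]
```

>>> servo_tool(
  deltas=[
    {"dx": -6.0,"dy": -5.4,"dz": 0.3,"ax": 0,"ay": 0,"az": 0,"hand": 56},
    {"dx": -6.0,"dy": -5.4,"dz": 0.3,"ax": 0,"ay": 0,"az": 0,"hand": 56},
    {"dx": -6.0,"dy": -5.4,"dz": 0.3,"ax": 0,"ay": 0,"az": 0,"hand": 56},
    {"dx": -6.0,"dy": -5.4,"dz": 0.3,"ax": 0,"ay": 0,"az": 0,"hand": 56},
    {"dx": -6.0,"dy": -5.4,"dz": 0.3,"ax": 0,"ay": 0,"az": 0,"hand": 56},
    {"dx": -6.0,"dy": -5.4,"dz": 0.3,"ax": 0,"ay": 0,"az": 0,"hand": 56},
    {"dx": -8.7,"dy": -12.3,"dz": 1.5,"ax": 0,"ay": 0,"az": 0,"hand": 56},
    {"dx": -8.7,"dy": -12.3,"dz": 1.5,"ax": 0,"ay": 0,"az": 0,"hand": 56},
    {"dx": -8.7,"dy": -12.3,"dz": 1.5,"ax": 0,"ay": 0,"az": 0,"hand": 56},
    {"dx": -8.7,"dy": -12.3,"dz": 1.5,"ax": 0,"ay": 0,"az": 0,"hand": 56},
  ],
)

```text
clock: 1.65
tool_pos: [0.4306, -0.0972, 0.2379]
eef_rot: [0.213, 0.977, 0.0, 0.0]
contact_force: [0.8, -0.2, -0.9]
opening: 0.633
```

```bash
python3 - <<'E'
from h import *
st(); go((.446,-.394,.14))
E
```

```text
t 1.65 pos [ 0.4306 -0.0972  0.2379] F [ 0.79 -0.23 -0.92] M [ 0.046 -0.099 -0.002] open 55.78 q [ 0.27  0.46 -0.22  2.09  0.17  0.6   1.07]
from [ 0.4306 -0.0972  0.2379] d [-2.2918 -4.3919  1.6306] a [0.004 0.004 0.003]
```

>>> servo_tool(
  deltas=[
    {"dx": -2.3,"dy": -4.4,"dz": 1.6,"ax": 0,"ay": 0,"az": 0,"hand": 56},
    {"dx": -2.3,"dy": -4.4,"dz": 1.6,"ax": 0,"ay": 0,"az": 0,"hand": 56},
    {"dx": -2.3,"dy": -4.4,"dz": 1.6,"ax": 0,"ay": 0,"az": 0,"hand": 56},
    {"dx": -2.3,"dy": -4.4,"dz": 1.6,"ax": 0,"ay": 0,"az": 0,"hand": 56},
    {"dx": -2.3,"dy": -4.4,"dz": 1.6,"ax": 0,"ay": 0,"az": 0,"hand": 56},
    {"dx": -2.3,"dy": -4.4,"dz": 1.6,"ax": 0,"ay": 0,"az": 0,"hand": 56},
    {"dx": -2.3,"dy": -4.4,"dz": 1.6,"ax": 0,"ay": 0,"az": 0,"hand": 56},
    {"dx": -2.3,"dy": -4.4,"dz": 1.6,"ax": 0,"ay": 0,"az": 0,"hand": 56},
  ],
)

```text
clock: 2.65
tool_pos: [0.4469, -0.3909, 0.1426]
eef_rot: [0.212, 0.977, 0.001, 0.0]
contact_force: [0.2, -0.4, 0.2]
opening: 0.632
```

```bash
python3 - <<'E'
from h import *
import cv2
st(); go((.446,-.394,.027))
m=eyes.camera_model('wrist'); p,d=eyes.snapshot('wrist'); st()
cv2.imwrite('pics/c_wrist.png',p[:,:,::-1]); np.save('pics/c_wrist_d.npy',d)
print('pred spacer',proj(m,(.446,-.394,.018)),'spindle tip',proj(m,(.5788,-.2475,.098)))
E
```

```text
t 2.65 pos [ 0.4469 -0.3909  0.1426] F [ 0.17 -0.43  0.21] M [ 0.001 -0.001  0.002] open 55.7 q [ 0.77  0.78 -0.23  1.75  0.27  0.65  1.54]
from [ 0.4469 -0.3909  0.1426] d [-0.0085 -0.0555  1.9259] a [0.011 0.001 0.025]
t 2.7 pos [ 0.4469 -0.3911  0.1427] F [-0.42  0.54 -0.46] M [ 0.023 -0.02   0.026] open 55.84 q [ 0.77  0.78 -0.23  1.75  0.27  0.65  1.54]
pred spacer [319.62690122 228.729554  ] spindle tip [604.80626908 350.42518545]
```

View pics/c_wrist.png

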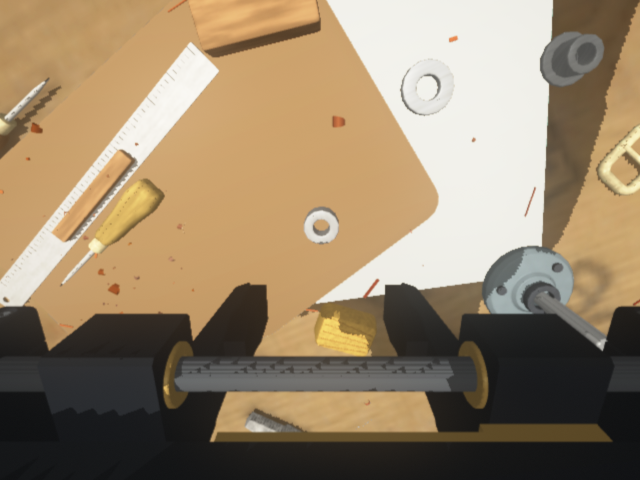

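>>> servo_tool(
  deltas=[
    {"dx": -0.01,"dy": -0.05,"dz": 0.7,"ax": 0,"ay": 0,"az": 0,"hand": 56},
    {"dx": -0.01,"dy": -0.05,"dz": 1.3,"ax": 0,"ay": 0,"az": 0,"hand": 56},
    {"dx": -0.01,"dy": -0.05,"dz": 1.7,"ax": 0,"ay": 0,"az": 0,"hand": 56},
    {"dx": -0.01,"dy": -0.05,"dz": 1.85,"ax": 0,"ay": 0,"az": 0,"hand": 56},
    {"dx": -0.01,"dy": -0.05,"dz": 1.9,"ax": 0,"ay": 0,"az": 0,"hand": 56},
    {"dx": -0.01,"dy": -0.05,"dz": 1.9,"ax": 0,"ay": 0,"az": 0,"hand": 56},
    {"dx": -0.01,"dy": -0.05,"dz": 1.9,"ax": 0,"ay": 0,"az": 0,"hand": 56},
  ],
)

```text
clock: 3.58
tool_pos: [0.4459, -0.3961, 0.029]
eef_rot: [0.213, 0.977, -0.0, 0.001]
contact_force: [0.0, 0.4, -0.3]
opening: 0.637
```

```bash
python3 - <<'E'
from h import *
st(); go((.446,-.394,.027))
E
```

```text
t 3.58 pos [ 0.4459 -0.3961  0.029 ] F [ 0.01  0.42 -0.29] M [ 0.026 -0.007  0.042] open 56.11 q [ 0.74  0.96 -0.16  1.78  0.32  0.43  1.49]
from [ 0.4459 -0.3961  0.029 ] d [0.0137 0.0328 0.0341] a [-0.003  0.016 -0.001]
```

>>> servo_tool(
  deltas=[
    {"dx": 0.01,"dy": 0.03,"dz": 0.02,"ax": 0,"ay": 0,"az": 0,"hand": 45},
    {"dx": 0.01,"dy": 0.03,"dz": 0.02,"ax": 0,"ay": 0,"az": 0,"hand": 34},
    {"dx": 0.01,"dy": 0.03,"dz": 0.02,"ax": 0,"ay": 0,"az": 0,"hand": 22},
    {"dx": 0.01,"dy": 0.03,"dz": 0.02,"ax": 0,"ay": 0,"az": 0,"hand": 22},
    {"dx": 0.01,"dy": 0.03,"dz": 0.02,"ax": 0,"ay": 0,"az": 0,"hand": 22},
    {"dx": 0.01,"dy": 0.03,"dz": 0.02,"ax": 0,"ay": 0,"az": 0,"hand": 22},
  ],
  newtons=40,
)

```text
clock: 4.32
tool_pos: [0.4456, -0.3938, 0.0269]
eef_rot: [0.213, 0.977, 0.0, -0.0]
contact_force: [-0.2, -0.4, 0.8]
opening: 0.247
```

```bash
python3 - <<'E'
from h import *
st()
E
```

```text
t 4.33 pos [ 0.4456 -0.3938  0.0269] F [-0.21 -0.41  0.82] M [0.004 0.012 0.025] open 21.77 q [ 0.74  0.96 -0.16  1.79  0.32  0.42  1.49]
```

```bash
python3 - <<'E'
from h import *
import cv2
m=eyes.camera_model('wrist'); p,d=eyes.snapshot('wrist'); cv2.imwrite('pics/d_wrist.png',p[:,:,::-1])
p,d=eyes.snapshot('scene'); cv2.imwrite('pics/d_scene.png',cv2.resize(p[200:380,200:440,::-1],None,fx=3.3,fy=3.3))
st(); print(proj(m,(.446,-.394,.018)))
E
```

```text
t 4.42 pos [ 0.4456 -0.3938  0.0269] F [-0.89 -0.56 -0.46] M [-0.032 -0.02  -0.05 ] open 22.2 q [ 0.74  0.96 -0.16  1.79  0.32  0.42  1.49]
[323.01424565 292.28424692]
```

View pics/d_wrist.png

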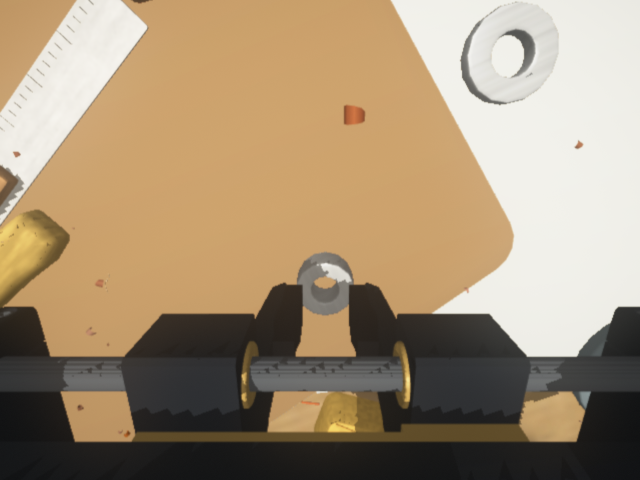

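View pics/d_scene.png

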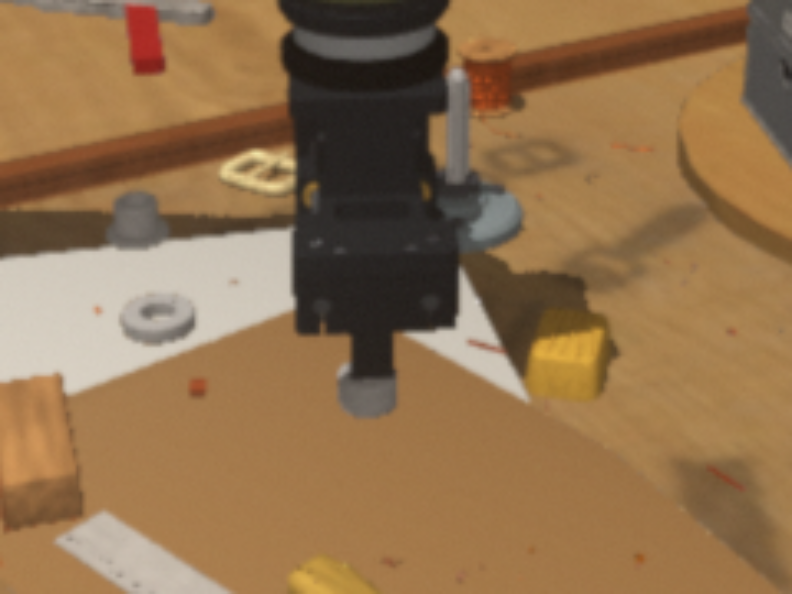

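```bash
python3 - <<'E'
from h import *
m=eyes.camera_model('wrist'); s=r.get_state(); R=Ro.from_quat(s['eef_rot']); t=np.array(s['tool_pos'])
for q in [(0,0,.025),(.009,.011,.025),(-.009,.011,.025),(.009,-.011,.025),(.009,.011,0),(.009,.0285,.025)]:
    w=t+R.apply(q); print(q,np.round(w,4),np.round(proj(m,w),1))
print(proj(m,(.446,-.394,.0)), [np.round(proj(m,t+R.apply((x,0,.009))),1) for x in (-.015,0,.005,.01,.02)])
print(np.round(ray(m,325,282,.018),4), np.round(R.inv().apply(ray(m,325,282,.018)-t),4))
E
```

```text
(0, 0, 0.025) [ 0.4456 -0.3938  0.0019] [323.1 278.2]
(0.009, 0.011, 0.025) [ 0.442  -0.3801  0.0019] [343.5 262.9]
(-0.009, 0.011, 0.025) [ 0.4584 -0.3876  0.0019] [342.9 293. ]
(0.009, -0.011, 0.025) [ 0.4328 -0.4001  0.0019] [302.7 262.8]
(0.009, 0.011, 0) [ 0.442  -0.3801  0.0269] [346.3 282.7]
(0.009, 0.0285, 0.025) [ 0.4493 -0.3642  0.0019] [375.9 262.9]
[323.14853756 277.46259124] [array([323. , 317.7]), array([322.9, 291.4]), array([322.9, 282.3]), array([322.9, 273. ]), array([322.9, 254. ])]
[ 0.4413 -0.3907  0.018 ] [0.0052 0.001  0.0089]
```

```bash
python3 - <<'E'
from h import *
import cv2
s=r.get_state(); R=Ro.from_quat(s['eef_rot']); t=np.array(s['tool_pos'])
for n in ('wrist','scene'):
    m=eyes.camera_model(n); p,d=eyes.snapshot(n); np.save(f'pics/e_{n}_d.npy',d); W=dep(m,d)
    L=R.inv().apply((W-t).reshape(-1,3)).reshape(W.shape)*1000
    if n=='wrist':
        cv2.imwrite('pics/e_wrist.png',cv2.resize(p[240:350,240:420,::-1],None,fx=4.4,fy=4.4,interpolation=cv2.INTER_NEAREST))
        for v in (270,280,288,292,300,310,320,330):
            print(v,[(u,*np.round(L[v,u]).astype(int)) for u in (280,295,300,310,325,345,355,365,375)])
    else:
        cv2.imwrite('pics/e_scene.png',cv2.resize(p[280:340,280:350,::-1],None,fx=8,fy=8,interpolation=cv2.INTER_NEAREST))
        for v in range(290,328,3):
            print(v,[(u,*np.round(L[v,u]).astype(int)) for u in (302,307,311,315,319)])
E
```

```text
270 [(280, np.int64(4), np.int64(-24), np.int64(27)), (295, np.int64(4), np.int64(-15), np.int64(27)), (300, np.int64(7), np.int64(-12), np.int64(19)), (310, np.int64(12), np.int64(-6), np.int64(9)), (325, np.int64(11), np.int64(1), np.int64(10)), (345, np.int64(11), np.int64(11), np.int64(11)), (355, np.int64(3), np.int64(18), np.int64(29)), (365, np.int64(4), np.int64(23), np.int64(27)), (375, np.int64(4), np.int64(29), np.int64(28))]
280 [(280, np.int64(-2), np.int64(-24), np.int64(26)), (295, np.int64(-2), np.int64(-16), np.int64(28)), (300, np.int64(6), np.int64(-11), np.int64(10)), (310, np.int64(6), np.int64(-6), np.int64(9)), (325, np.int64(-2), np.int64(1), np.int64(27)), (345, np.int64(6), np.int64(11), np.int64(9)), (355, np.int64(-2), np.int64(18), np.int64(27)), (365, np.int64(-3), np.int64(23), np.int64(28)), (375, np.int64(-2), np.int64(29), np.int64(27))]
288 [(280, np.int64(10), np.int64(-19), np.int64(-7)), (295, np.int64(8), np.int64(-13), np.int64(-4)), (300, np.int64(8), np.int64(-10), np.int64(-4)), (310, np.int64(1), np.int64(-7), np.int64(10)), (325, np.int64(
[... 5080 characters left out ...]
07, np.int64(7), np.int64(-14), np.int64(13)), (311, np.int64(1), np.int64(-13), np.int64(14)), (315, np.int64(-6), np.int64(-13), np.int64(14)), (319, np.int64(-12), np.int64(-7), np.int64(18))]
323 [(302, np.int64(15), np.int64(-2), np.int64(26)), (307, np.int64(7), np.int64(-13), np.int64(19)), (311, np.int64(1), np.int64(-13), np.int64(20)), (315, np.int64(-6), np.int64(-10), np.int64(22)), (319, np.int64(-12), np.int64(-6), np.int64(25))]
326 [(302, np.int64(15), np.int64(-9), np.int64(27)), (307, np.int64(7), np.int64(-13), np.int64(25)), (311, np.int64(1), np.int64(-14), np.int64(24)), (315, np.int64(-6), np.int64(-11), np.int64(27)), (319, np.int64(-12), np.int64(-10), np.int64(27))]
```

View pics/e_wrist.png

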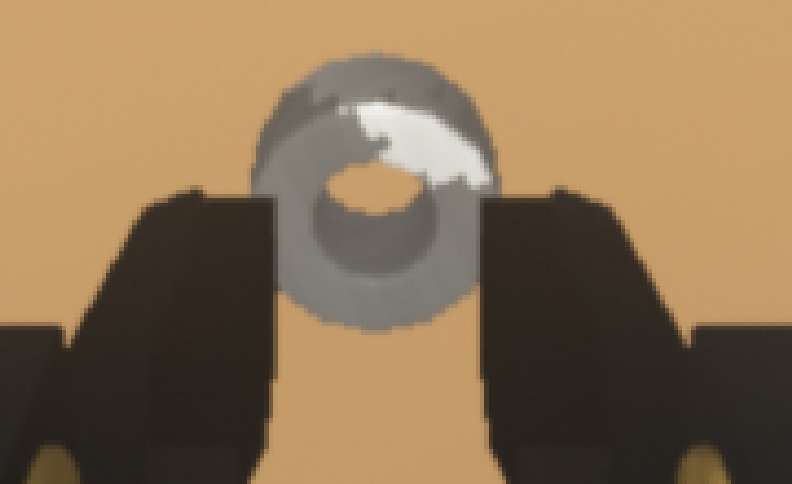

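View pics/e_scene.png

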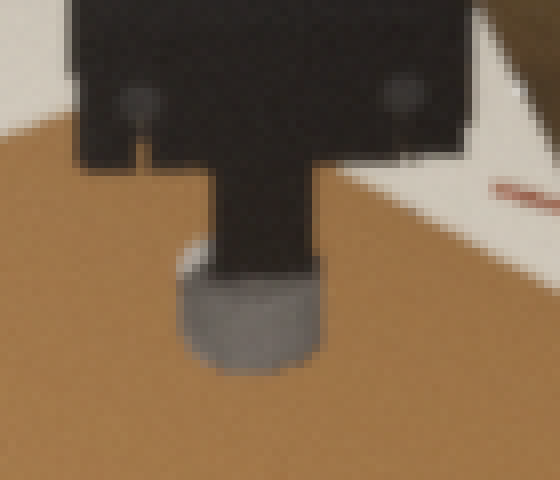

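The depth readings show the fingertips sitting about level with the reported TCP, roughly 25 mm higher than the text says. The jaws closed above the spacer and never touched it. I'll reopen, go lower by feel, and shift about 3.5 mm along tool x.

>>> servo_tool(
  deltas=[
    {"dx": 0.03,"dy": 0.01,"dz": 0,"ax": 0,"ay": 0,"az": 0,"hand": 50},
    {"dx": 0.06,"dy": 0.01,"dz": 0,"ax": 0,"ay": 0,"az": 0,"hand": 50},
    {"dx": 0.06,"dy": 0.01,"dz": 0,"ax": 0,"ay": 0,"az": 0,"hand": 50},
    {"dx": 0.06,"dy": 0.01,"dz": 0.1,"ax": 0,"ay": 0,"az": 0,"hand": 50},
    {"dx": 0.06,"dy": 0.01,"dz": 0.2,"ax": 0,"ay": 0,"az": 0,"hand": 50},
    {"dx": 0.06,"dy": 0.01,"dz": 0.28,"ax": 0,"ay": 0,"az": 0,"hand": 50},
    {"dx": 0.06,"dy": 0.01,"dz": 0.34,"ax": 0,"ay": 0,"az": 0,"hand": 50},
    {"dx": 0.06,"dy": 0.01,"dz": 0.36,"ax": 0,"ay": 0,"az": 0,"hand": 50},
  ],
)

```text
clock: 5.52
tool_pos: [0.4425, -0.3917, 0.0049]
eef_rot: [0.213, 0.977, 0.0, -0.0]
contact_force: [-0.7, -0.5, 0.1]
opening: 0.569
```

```bash
python3 - <<'E'
from h import *
import cv2
st(); m=eyes.camera_model('wrist'); p,d=eyes.snapshot('wrist'); W=dep(m,d)
s=r.get_state(); R=Ro.from_quat(s['eef_rot']); t=np.array(s['tool_pos'])
L=R.inv().apply((W-t).reshape(-1,3)).reshape(W.shape)*1000
f=(np.abs(np.abs(L[...,1])-30)<8)&(L[...,2]>-25)&(L[...,2]<t[2]*1000-1.5)&(L[...,0]>5)&(L[...,0]<13)
print('finger',f.sum(),np.percentile(L[f],[2,50,98],axis=0).round(1))
cv2.imwrite('pics/f_wrist.png',cv2.resize(p[200:350,220:440,::-1],None,fx=3.6,fy=3.6,interpolation=cv2.INTER_NEAREST))
E
```

```text
t 5.53 pos [ 0.4425 -0.3917  0.0049] F [-0.72 -0.51  0.07] M [ 0.035 -0.047 -0.012] open 50.09 q [ 0.73  0.99 -0.14  1.8   0.33  0.38  1.48]
finger 1871 [[  5.6 -37.  -24.6]
 [  8.1 -24.  -14.3]
 [  9.9  37.4   0.2]]
```

View pics/f_wrist.png

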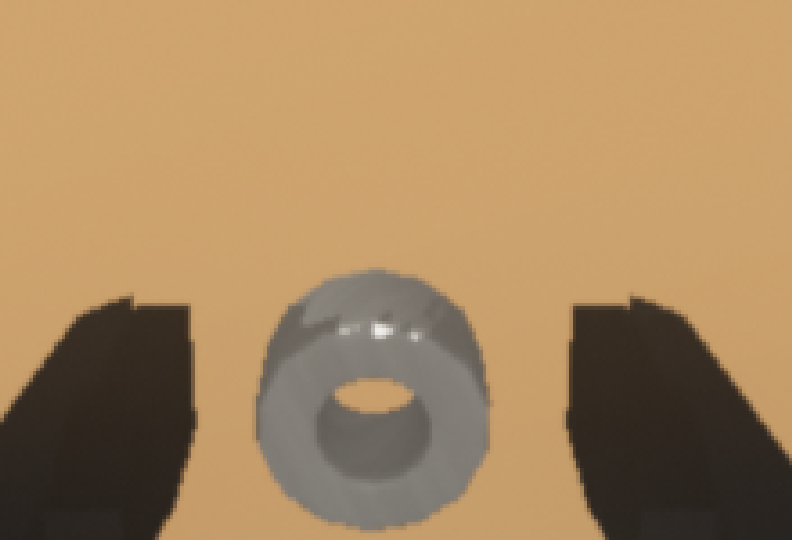

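The spacer is now centred between the open fingers, whose tips stand about 5 mm off the bench. I'll close on it.

>>> servo_tool(
  deltas=[
    {"dx": 0,"dy": 0,"dz": 0.02,"ax": 0,"ay": 0,"az": 0,"hand": 40},
    {"dx": 0,"dy": 0,"dz": 0.03,"ax": 0,"ay": 0,"az": 0,"hand": 33},
    {"dx": 0,"dy": 0,"dz": 0.03,"ax": 0,"ay": 0,"az": 0,"hand": 22},
    {"dx": 0,"dy": 0,"dz": 0.03,"ax": 0,"ay": 0,"az": 0,"hand": 22},
    {"dx": 0,"dy": 0,"dz": 0.03,"ax": 0,"ay": 0,"az": 0,"hand": 22},
  ],
  newtons=40,
)

```text
clock: 6.2
tool_pos: [0.4426, -0.3918, 0.0035]
eef_rot: [0.213, 0.977, 0.0, 0.0]
contact_force: [0.5, 0.0, 0.1]
opening: 0.323
```

```bash
python3 - <<'E'
from h import *
st()
m=eyes.camera_model('wrist'); p,d=eyes.snapshot('wrist')
import cv2; cv2.imwrite('pics/g_wrist.png',p[:,:,::-1]); st()
t=np.array(r.get_state()['tool_pos']); go(t+[0,0,.13]); go(t+[.1329,.1463,.13])
E
```

```text
t 6.2 pos [ 0.4426 -0.3918  0.0035] F [0.48 0.03 0.11] M [ 0.003  0.003 -0.026] open 28.49 q [ 0.73  0.99 -0.14  1.8   0.33  0.37  1.48]
t 6.25 pos [ 0.4426 -0.3918  0.0035] F [-0.68  0.23  0.09] M [-0.025 -0.006 -0.013] open 28.81 q [ 0.73  0.99 -0.14  1.8   0.33  0.37  1.48]
from [ 0.4426 -0.3918  0.0035] d [ 0.0000e+00  2.0000e-04 -2.1667e+00] a [ 0.001 -0.     0.   ]
from [ 0.4426 -0.3918  0.0035] d [-0.9976  3.1397 -2.1665] a [ 0.001 -0.     0.   ]
```

View pics/g_wrist.png

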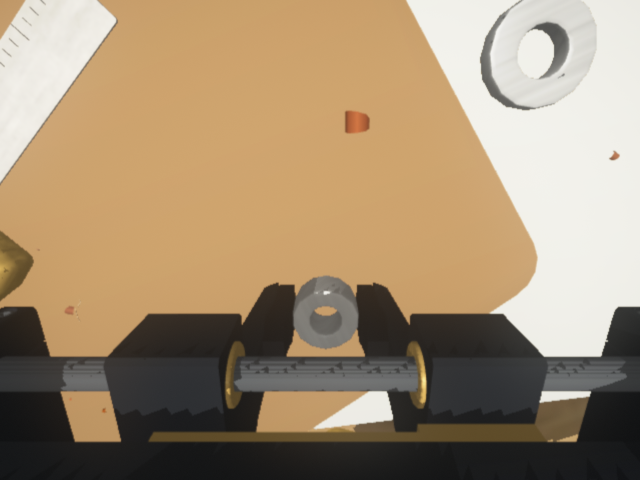

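>>> servo_tool(
  deltas=[
    {"dx": 0,"dy": 0,"dz": -0.4,"ax": 0,"ay": 0,"az": 0,"hand": 22},
    {"dx": 0,"dy": 0,"dz": -1.1,"ax": 0,"ay": 0,"az": 0,"hand": 22},
    {"dx": 0,"dy": 0,"dz": -1.8,"ax": 0,"ay": 0,"az": 0,"hand": 22},
    {"dx": -0.2,"dy": 0.6,"dz": -2.1,"ax": 0,"ay": 0,"az": 0,"hand": 22},
    {"dx": -0.48,"dy": 1.5,"dz": -2.1,"ax": 0,"ay": 0,"az": 0,"hand": 22},
    {"dx": -0.75,"dy": 2.35,"dz": -2.1,"ax": 0,"ay": 0,"az": 0,"hand": 22},
    {"dx": -0.93,"dy": 2.9,"dz": -2.1,"ax": 0,"ay": 0,"az": 0,"hand": 22},
    {"dx": -1.0,"dy": 3.12,"dz": -2.1,"ax": 0,"ay": 0,"az": 0,"hand": 22},
    {"dx": -1.0,"dy": 3.12,"dz": -2.1,"ax": 0,"ay": 0,"az": 0,"hand": 22},
    {"dx": -1.0,"dy": 3.12,"dz": -2.1,"ax": 0,"ay": 0,"az": 0,"hand": 22},
  ],
)

```text
clock: 7.5
tool_pos: [0.5733, -0.2491, 0.1293]
eef_rot: [0.215, 0.977, -0.001, -0.001]
contact_force: [-0.4, -0.0, -0.5]
opening: 0.326
```

```bash
cat >> h.py <<'E'
import cv2
def look(tag,top=(280,180,345,250),sc=(300,190,385,275),wr=True):
    for n,b in (('top',top),('scene',sc)):
        p,d=eyes.snapshot(n); f=min(800/(b[2]-b[0]),600/(b[3]-b[1]))
        cv2.imwrite(f'pics/{tag}_{n}.png',cv2.resize(p[b[1]:b[3],b[0]:b[2],::-1],None,fx=f,fy=f,interpolation=cv2.INTER_CUBIC)); np.save(f'pics/{tag}_{n}_d.npy',d)
    if wr:
        p,d=eyes.snapshot('wrist'); cv2.imwrite(f'pics/{tag}_wrist.png',p[:,:,::-1]); np.save(f'pics/{tag}_wrist_d.npy',d)
E
python3 - <<'E'
from h import *
st(); look('h'); st(); m=eyes.camera_model('wrist'); print('tip pred wrist',proj(m,(.5788,-.2475,.098)))
t=np.array([.4426+.1324,-.3918+.1451,.0035+.117]); go(t)
E
```

```text
t 7.5 pos [ 0.5733 -0.2491  0.1293] F [-0.36 -0.05 -0.5 ] M [0.018 0.001 0.012] open 28.72 q [ 0.44  0.83 -0.18  1.66  0.22  0.68  1.28]
t 7.65 pos [ 0.5739 -0.2485  0.1294] F [ 0.08 -0.18 -0.94] M [ 0.031  0.046 -0.008] open 29.19 q [ 0.44  0.83 -0.19  1.66  0.22  0.68  1.28]
tip pred wrist [328.30181935 279.93691913]
from [ 0.5739 -0.2485  0.1294] d [-0.004   0.0342  0.149 ] a [-0.01  -0.005 -0.025]
```

View pics/h_wrist.png

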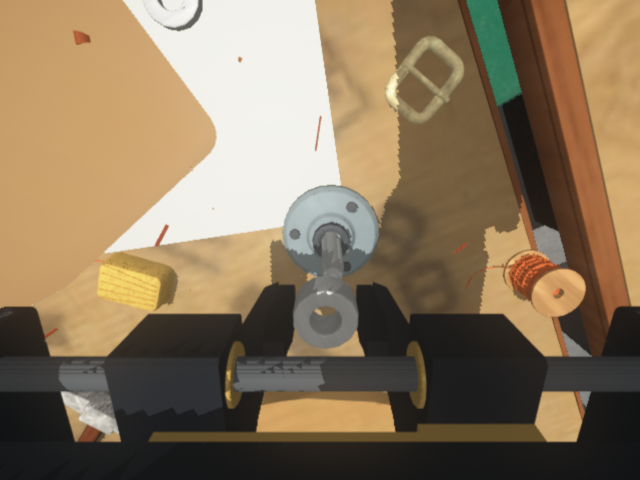

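View pics/h_scene.png

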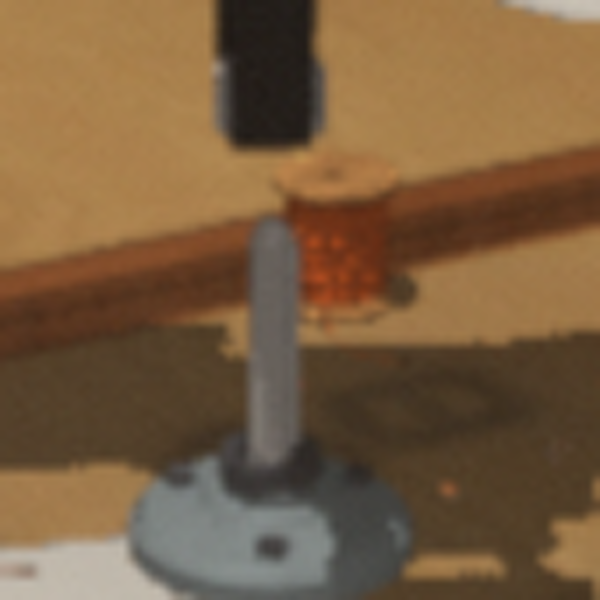

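View pics/h_top.png

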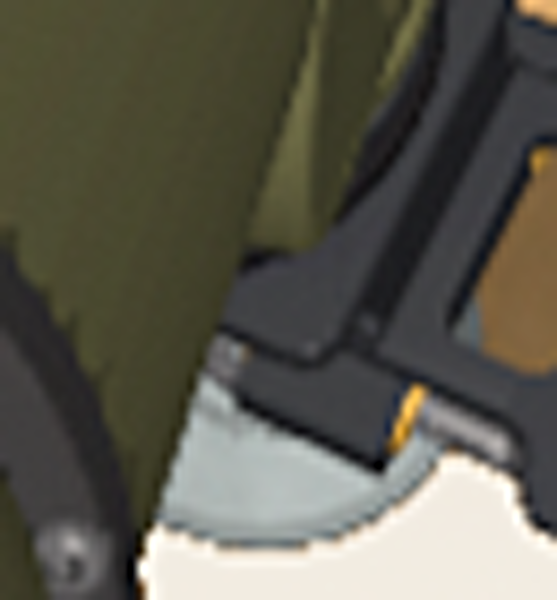

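```bash
python3 - <<'E'
from h import *
m=eyes.camera_model('wrist'); s=r.get_state(); t=np.array(s['tool_pos'])
d=np.load('pics/h_wrist_d.npy'); W=dep(m,d)
def fit(mask,z):
    v,u=np.nonzero(mask); pts=np.array([ray(m,a,b,z)[:2] for a,b in zip(u,v)],np.float32)*1000
    h=cv2.convexHull(pts); c,rr=cv2.minEnclosingCircle(h); e=cv2.fitEllipse(h); return len(u),np.round(c,1),round(rr,1),np.round(e[0],1),np.round(e[1],1)
near=np.hypot(W[...,0]-.579,W[...,1]+.247)<.05
for zz in (.0,.002): 
  print('foot',fit(near&(np.abs(W[...,2]-.014)<.004),.014))
  break
zt=t[2]-.0035+.018
uu=np.mgrid[0:480,0:640][1]
sp=(np.abs(W[...,2]-zt)<.003)&(np.hypot(W[...,0]-t[0],W[...,1]-t[1])<.022)&(np.abs(uu-325)<35)
print('spacer top z',zt,fit(sp,zt)); w=W[sp]; print(np.median(w[:,2]))
b=near&(W[...,2]>.05)&(W[...,2]<.09)&(np.hypot(W[...,0]-.579,W[...,1]+.247)<.012); print('bolt',b.sum(),W[b].mean(0))
print('tcp',t)
E
```

```text
foot (4672, array([ 578. , -244.6]), 37.6, array([ 578.1, -244.4]), array([73.4, 74.3]))
spacer top z 0.14394175119670574 (2563, array([ 574.7, -247.6]), 17.4, array([ 575.2, -248.4]), array([29.9, 34.6]))
0.14303847356519975
bolt 466 [ 0.5750248  -0.24306509  0.07189823]
tcp [ 0.5739286  -0.24845292  0.12944175]
```

```bash
python3 - <<'E'
from h import *
p=cv2.imread('pics/h_wrist.png'); cv2.imwrite('pics/h_wc.png',cv2.resize(p[170:360,270:390],None,fx=3.1,fy=3.1,interpolation=cv2.INTER_CUBIC))
cv2.imwrite('pics/h_wd.png',cv2.resize(p[270:360,280:370],None,fx=6.5,fy=6.5,interpolation=cv2.INTER_CUBIC))
E
```

```text
(no output)
```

View pics/h_wd.png

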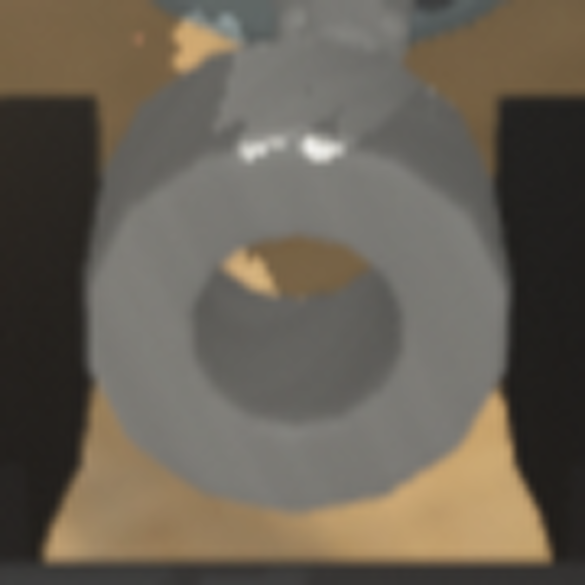

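View pics/h_wc.png

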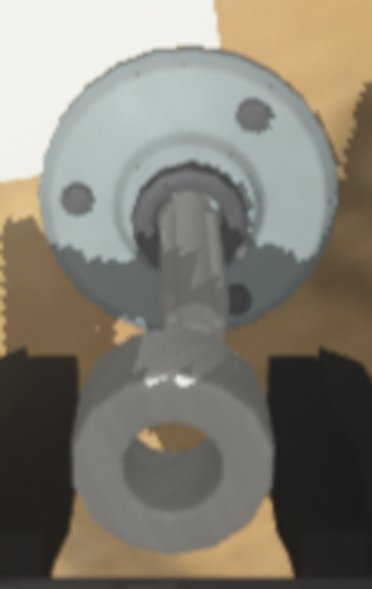

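```bash
python3 - <<'E'
from h import *
m=eyes.camera_model('wrist'); s=r.get_state(); t=np.array(s['tool_pos']); R=Ro.from_quat(s['eef_rot'])
sp=ray(m,325.6,320.5,.1439); print('spacer',sp, R.inv().apply(sp-t)*1000)
d=np.load('pics/h_wrist_d.npy'); W=dep(m,d)
near=np.hypot(W[...,0]-.579,W[...,1]+.247)<.05
v,u=np.nonzero(near&(np.abs(W[...,2]-.014)<.0035)); pts=np.array([ray(m,a,b,.014)[:2] for a,b in zip(u,v)],np.float32)*1000
h=cv2.convexHull(pts)[:,0]
from scipy.optimize import least_squares
f=least_squares(lambda c:np.hypot(h[:,0]-c[0],h[:,1]-c[1])-c[2],[578,-246,40],loss='soft_l1'); print(f.x,np.abs(f.fun).max())
ft=np.array([f.x[0],f.x[1],14])/1000
print('foot rel spacer in tool axes mm',R.inv().apply(ft-sp)*1000)
E
```

```text
spacer [ 0.57665886 -0.24827488  0.1439    ] [ -2.39740156   1.29023762 -14.4608007 ]
[ 578.28524187 -244.57185504   36.45839772] 0.7997732218598799
foot rel spacer in tool axes mm [1.21940824e-02 4.18298230e+00 1.29895612e+02]
```

>>> servo_tool(
  deltas=[
    {"dx": -0.005,"dy": 0.025,"dz": 0.1,"ax": 0,"ay": 0,"az": 0,"hand": 22},
    {"dx": -0.005,"dy": 0.05,"dz": 0.25,"ax": 0,"ay": 0,"az": 0,"hand": 22},
    {"dx": -0.005,"dy": 0.05,"dz": 0.35,"ax": 0,"ay": 0,"az": 0,"hand": 22},
    {"dx": -0.005,"dy": 0.05,"dz": 0.38,"ax": 0,"ay": 0,"az": 0,"hand": 22},
    {"dx": -0.005,"dy": 0.05,"dz": 0.38,"ax": 0,"ay": 0,"az": 0,"hand": 22},
  ],
)

```text
clock: 8.28
tool_pos: [0.5766, -0.244, 0.1065]
eef_rot: [0.213, 0.977, 0.0, -0.0]
contact_force: [0.1, -0.5, -0.8]
opening: 0.329
```

```bash
python3 - <<'E'
from h import *
st(); look('i'); st()
p=cv2.imread('pics/i_wrist.png'); cv2.imwrite('pics/i_wd.png',cv2.resize(p[260:360,280:380],None,fx=6,fy=6,interpolation=cv2.INTER_CUBIC))
E
```

```text
t 8.28 pos [ 0.5766 -0.244   0.1065] F [ 0.12 -0.47 -0.75] M [ 0.     0.036 -0.018] open 28.96 q [ 0.42  0.86 -0.18  1.67  0.23  0.64  1.26]
t 8.43 pos [ 0.5769 -0.2441  0.1069] F [ 0.13 -0.13  0.36] M [ 0.044 -0.031  0.039] open 29.33 q [ 0.42  0.86 -0.18  1.67  0.23  0.64  1.26]
```

View pics/i_wd.png

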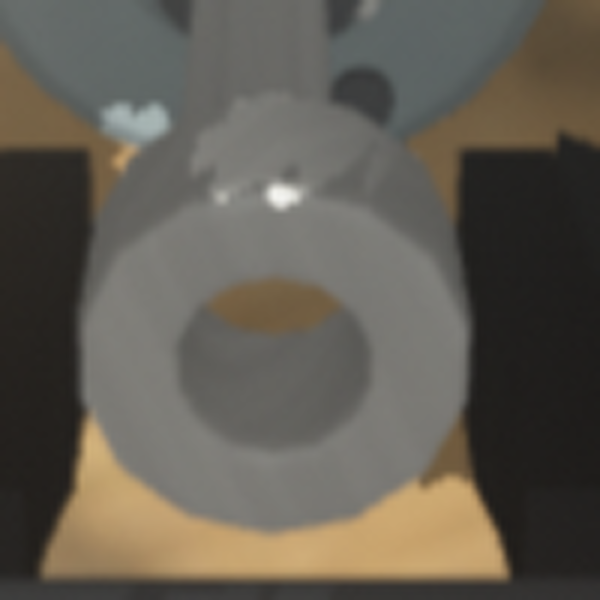

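View pics/i_scene.png

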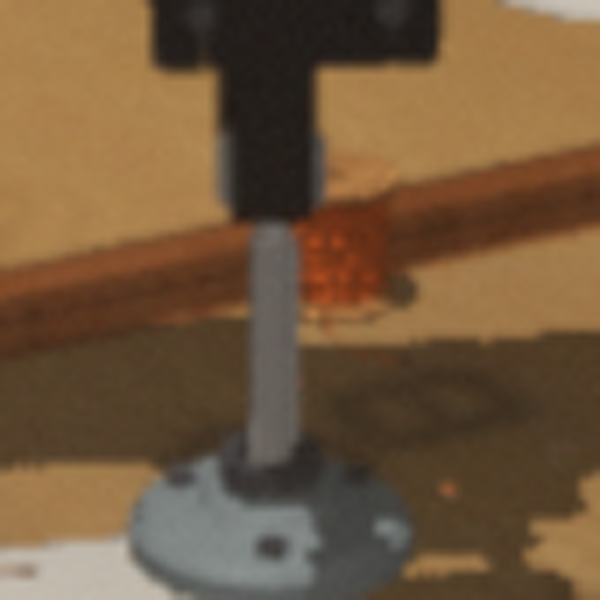

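```bash
python3 - <<'E'
from h import *
m=eyes.camera_model('wrist'); s=r.get_state(); t=np.array(s['tool_pos']); R=Ro.from_quat(s['eef_rot'])
d=np.load('pics/i_wrist_d.npy'); W=dep(m,d); L=R.inv().apply((W-t).reshape(-1,3)).reshape(W.shape)*1000
sp=ray(m,325.8,320.8,t[2]-.0035+.018); print('spacer tool',R.inv().apply(sp-t)*1000)
for v in (262,265,268,271,274):
    row=L[v,300:350]; ok=(W[v,300:350,2]>.035); u=np.nonzero(ok)[0]+300
    print(v,u.min(),u.max(),'z',np.round(W[v,(u.min()+u.max())//2,2],3),np.round(np.median(row[ok],axis=0),1),np.round(L[v,u.min()],1),np.round(L[v,u.max()],1))
v,u=np.nonzero((np.hypot(W[...,0]-.579,W[...,1]+.247)<.05)&(np.abs(W[...,2]-.014)<.0035)); pts=np.array([ray(m,a,b,.014)[:2] for a,b in zip(u,v)],np.float32)*1000
h=cv2.convexHull(pts)[:,0]
from scipy.optimize import least_squares
f=least_squares(lambda c:np.hypot(h[:,0]-c[0],h[:,1]-c[1])-c[2],[578,-246,40],loss='soft_l1'); print(f.x,np.abs(f.fun).max())
print('foot tool',R.inv().apply(np.array([f.x[0],f.x[1],14])/1000-t)*1000)
E
```

```text
spacer tool [ -2.50416467   1.34503116 -14.49855615]
262 312 334 z 0.066 [ 2.3 -0.2 43. ] [ 1.1 -6.8 46. ] [ 0.6  6.5 47.3]
265 312 334 z 0.071 [ 2.1 -0.1 38.9] [ 1.8 -6.6 39.7] [ 0.9  6.4 41.8]
268 311 334 z 0.075 [ 2.2 -0.4 34.1] [ 1.3 -7.1 36.3] [ 1.3  6.2 36.2]
271 311 344 z 0.078 [ 2.3 -0.1 29.6] [ 1.6 -6.9 31.2] [  77.1    0.9 -145.4]
274 303 335 z 0.083 [ 2.2  0.2 25.6] [  77.1    0.9 -145.4] [ 0.2  6.6 30.2]
[ 577.85070258 -244.63502167   36.49734535] 0.8289261054183541
foot tool [-1.08845218e+00 -9.19273455e-02  9.29328215e+01]
```

>>> servo_tool(
  deltas=[
    {"dx": -0.008,"dy": -0.03,"dz": 0.0,"ax": 0,"ay": 0,"az": 0,"hand": 22},
    {"dx": -0.008,"dy": -0.03,"dz": 0.05,"ax": 0,"ay": 0,"az": 0,"hand": 22},
    {"dx": -0.008,"dy": -0.03,"dz": 0.1,"ax": 0,"ay": 0,"az": 0,"hand": 22},
    {"dx": -0.008,"dy": -0.03,"dz": 0.14,"ax": 0,"ay": 0,"az": 0,"hand": 22},
  ],
  newtons=50,
)

```text
clock: 8.93
tool_pos: [0.5762, -0.2458, 0.0979]
eef_rot: [0.213, 0.977, 0.0, -0.0]
contact_force: [0.3, 0.2, -1.2]
opening: 0.325
```

```bash
python3 - <<'E'
from h import *
st()
E
```

```text
t 8.93 pos [ 0.5762 -0.2458  0.0979] F [ 0.29  0.16 -1.18] M [-0.006 -0.014  0.036] open 28.6 q [ 0.43  0.87 -0.18  1.67  0.23  0.62  1.26]
```

>>> servo_tool(
  deltas=[
    {"dx": 0,"dy": 0,"dz": 0.03,"ax": 0,"ay": 0,"az": 0,"hand": 22},
    {"dx": 0,"dy": 0,"dz": 0.06,"ax": 0,"ay": 0,"az": 0,"hand": 22},
    {"dx": 0,"dy": 0,"dz": 0.09,"ax": 0,"ay": 0,"az": 0,"hand": 22},
  ],
)

```text
clock: 9.3
tool_pos: [0.5764, -0.2457, 0.0928]
eef_rot: [0.213, 0.977, 0.0, 0.0]
contact_force: [-0.2, 0.7, 0.2]
opening: 0.326
```

```bash
python3 - <<'E'
from h import *
st()
E
```

```text
t 9.3 pos [ 0.5764 -0.2457  0.0928] F [-0.21  0.72  0.21] M [ 0.093  0.085 -0.039] open 28.76 q [ 0.42  0.88 -0.17  1.67  0.23  0.61  1.26]
```

>>> servo_tool(
  deltas=[
    {"dx": 0,"dy": 0,"dz": 0.03,"ax": 0,"ay": 0,"az": 0,"hand": 22},
    {"dx": 0,"dy": 0,"dz": 0.06,"ax": 0,"ay": 0,"az": 0,"hand": 22},
    {"dx": 0,"dy": 0,"dz": 0.09,"ax": 0,"ay": 0,"az": 0,"hand": 22},
  ],
)

```text
clock: 9.68
tool_pos: [0.5764, -0.2459, 0.0881]
eef_rot: [0.213, 0.977, -0.0, 0.0]
contact_force: [-2.0, 1.3, 6.1]
opening: 0.326
```

```bash
python3 - <<'E'
from h import *
st()
s=r.get_state(); R=Ro.from_quat(s['eef_rot']).inv(); print(R.apply(s['contact_force']),R.apply(s['moment']))
E
```

```text
t 9.68 pos [ 0.5764 -0.2459  0.0881] F [-1.99  1.27  6.13] M [0.214 0.448 0.031] open 28.71 q [ 0.42  0.89 -0.17  1.67  0.24  0.6   1.26]
[ 2.33987613  0.32804752 -6.13429668] [-0.00742506  0.49634542 -0.03083459]
```

>>> servo_tool(
  deltas=[
    {"dx": 0.008,"dy": 0,"dz": 0.03,"ax": 0,"ay": 0,"az": 0,"hand": 22},
    {"dx": 0.015,"dy": 0,"dz": 0.06,"ax": 0,"ay": 0,"az": 0,"hand": 22},
    {"dx": 0.015,"dy": 0,"dz": 0.09,"ax": 0,"ay": 0,"az": 0,"hand": 22},
  ],
)

```text
clock: 10.05
tool_pos: [0.5762, -0.246, 0.0832]
eef_rot: [0.213, 0.977, -0.0, 0.001]
contact_force: [-1.9, 0.2, 7.4]
opening: 0.326
```

```bash
cat >> h.py <<'E'
def fo():
    s=r.get_state(); R=Ro.from_quat(s['eef_rot']).inv(); print('t',round(s['clock'],2),'pos',np.round(s['tool_pos'],4),'Ftool',R.apply(s['contact_force']).round(2),'Mtool',R.apply(s['moment']).round(3),'open',round(s['opening']*88.1,2))
E
python3 - <<'E'
from h import *
fo()
E
```

```text
t 10.05 pos [ 0.5762 -0.246   0.0832] Ftool [ 1.77 -0.61 -7.38] Mtool [0.055 0.28  0.005] open 28.7
```

>>> servo_tool(
  deltas=[
    {"dx": 0.01,"dy": 0,"dz": 0.04,"ax": 0,"ay": 0,"az": 0,"hand": 22},
    {"dx": 0.01,"dy": 0,"dz": 0.08,"ax": 0,"ay": 0,"az": 0,"hand": 22},
    {"dx": 0.01,"dy": 0,"dz": 0.12,"ax": 0,"ay": 0,"az": 0,"hand": 22},
    {"dx": 0.01,"dy": 0,"dz": 0.16,"ax": 0,"ay": 0,"az": 0,"hand": 22},
    {"dx": 0.01,"dy": 0,"dz": 0.2,"ax": 0,"ay": 0,"az": 0,"hand": 22},
  ],
)

```text
clock: 10.68
tool_pos: [0.5762, -0.2461, 0.0714]
eef_rot: [0.213, 0.977, -0.0, 0.002]
contact_force: [-0.3, -0.5, 8.2]
opening: 0.324
```

```bash
python3 - <<'E'
from h import *
fo()
E
```

```text
t 10.68 pos [ 0.5762 -0.2461  0.0714] Ftool [ 0.04 -0.61 -8.24] Mtool [ 0.109  0.146 -0.017] open 28.57
```

>>> servo_tool(
  deltas=[
    {"dx": 0,"dy": 0,"dz": 0.04,"ax": 0,"ay": 0,"az": 0,"hand": 22},
    {"dx": 0,"dy": 0,"dz": 0.08,"ax": 0,"ay": 0,"az": 0,"hand": 22},
    {"dx": 0,"dy": 0,"dz": 0.12,"ax": 0,"ay": 0,"az": 0,"hand": 22},
    {"dx": 0,"dy": 0,"dz": 0.16,"ax": 0,"ay": 0,"az": 0,"hand": 22},
    {"dx": 0,"dy": 0,"dz": 0.18,"ax": 0,"ay": 0,"az": 0,"hand": 22},
    {"dx": 0,"dy": 0,"dz": 0.18,"ax": 0,"ay": 0,"az": 0,"hand": 22},
  ],
)

```text
clock: 11.42
tool_pos: [0.5762, -0.246, 0.0604]
eef_rot: [0.213, 0.977, -0.0, 0.002]
contact_force: [-0.3, 0.4, 6.4]
opening: 0.327
```

```bash
python3 - <<'E'
from h import *
fo(); look('j',wr=False)
E
```

```text
t 11.43 pos [ 0.5762 -0.246   0.0604] Ftool [ 0.42  0.2  -6.35] Mtool [0.054 0.042 0.046] open 28.82
```

View pics/j_scene.png

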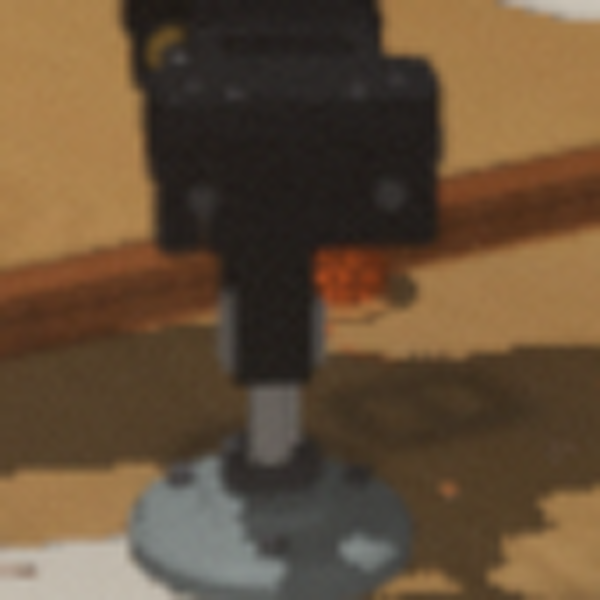

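>>> servo_tool(
  deltas=[
    {"dx": 0,"dy": 0,"dz": 0.03,"ax": 0,"ay": 0,"az": 0,"hand": 22},
    {"dx": 0,"dy": 0,"dz": 0.03,"ax": 0,"ay": 0,"az": 0,"hand": 40},
    {"dx": 0,"dy": 0,"dz": 0.03,"ax": 0,"ay": 0,"az": 0,"hand": 56},
    {"dx": 0,"dy": 0,"dz": 0.0,"ax": 0,"ay": 0,"az": 0,"hand": 56},
  ],
)

```text
clock: 12.02
tool_pos: [0.5747, -0.2451, 0.0589]
eef_rot: [0.213, 0.977, 0.0, -0.0]
contact_force: [-0.6, 0.3, -0.4]
opening: 0.628
```

```bash
python3 - <<'E'
from h import *
fo(); t=np.array(r.get_state()['tool_pos']); go(t+[0,0,.095]); go((.3778,-.2733,t[2]+.095)); go((.3778,-.2733,.06)); go((.3778,-.2733,.003))
E
```

```text
t 12.03 pos [ 0.5747 -0.2451  0.0589] Ftool [0.72 0.06 0.42] Mtool [-0.003 -0.043  0.031] open 55.33
from [ 0.5747 -0.2451  0.0589] d [ 1.4000e-03 -0.0000e+00 -1.5833e+00] a [-0.    -0.009  0.   ]
from [ 0.5747 -0.2451  0.0589] d [ 2.7882 -1.7941 -1.5808] a [-0.    -0.009  0.   ]
from [ 0.5747 -0.2451  0.0589] d [ 2.7868 -1.7941 -0.0155] a [-0.    -0.009  0.   ]
from [ 0.5747 -0.2451  0.0589] d [ 2.7859 -1.7941  0.9345] a [-0.    -0.009  0.   ]
```

>>> servo_tool(
  deltas=[
    {"dx": 0,"dy": 0,"dz": -0.5,"ax": 0,"ay": 0,"az": 0,"hand": 56},
    {"dx": 0,"dy": 0,"dz": -1.2,"ax": 0,"ay": 0,"az": 0,"hand": 60},
    {"dx": 0.4,"dy": -0.25,"dz": -1.6,"ax": 0,"ay": 0,"az": 0,"hand": 60},
    {"dx": 1.2,"dy": -0.75,"dz": -1.4,"ax": 0,"ay": 0,"az": 0,"hand": 60},
    {"dx": 2.0,"dy": -1.3,"dz": -0.9,"ax": 0,"ay": 0,"az": 0,"hand": 60},
    {"dx": 2.6,"dy": -1.7,"dz": -0.2,"ax": 0,"ay": 0,"az": 0,"hand": 60},
    {"dx": 2.79,"dy": -1.79,"dz": 0.3,"ax": 0,"ay": 0,"az": 0,"hand": 60},
    {"dx": 2.79,"dy": -1.79,"dz": 0.5,"ax": 0,"ay": 0,"az": 0,"hand": 60},
    {"dx": 2.79,"dy": -1.79,"dz": 0.5,"ax": 0,"ay": 0,"az": 0,"hand": 60},
  ],
)

```text
clock: 13.15
tool_pos: [0.3795, -0.2729, 0.029]
eef_rot: [0.213, 0.977, 0.0, 0.0]
contact_force: [-0.3, -0.1, 0.1]
opening: 0.678
```

```bash
python3 - <<'E'
from h import *
fo(); look('k'); fo(); go((.3778,-.2733,.0035))
E
```

```text
t 13.15 pos [ 0.3795 -0.2729  0.029 ] Ftool [ 0.28 -0.19 -0.12] Mtool [-0.018 -0.017 -0.067] open 59.75
t 13.3 pos [ 0.3798 -0.2733  0.0301] Ftool [-0.23  0.39 -0.01] Mtool [-0.003  0.017  0.043] open 60.0
from [ 0.3798 -0.2733  0.0301] d [ 0.0312 -0.0141  0.4434] a [0.004 0.027 0.009]
```

View pics/k_wrist.png

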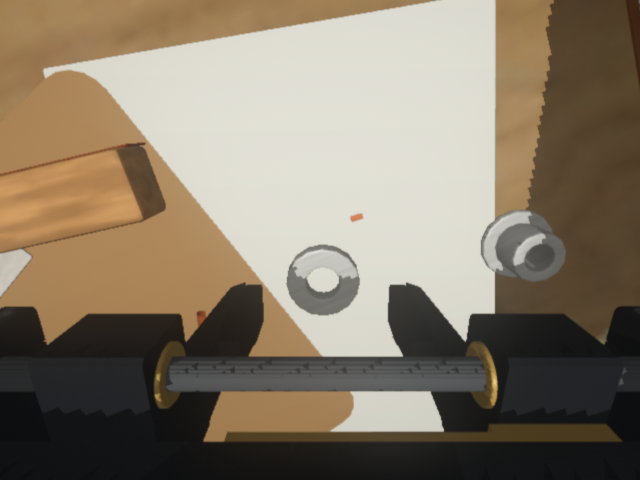

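View pics/k_scene.png

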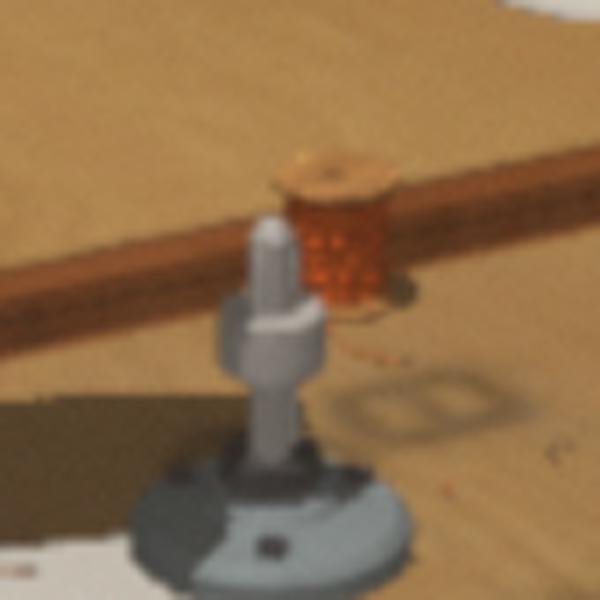

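The spacer sits level on the bolt, and the washer at (323,280) lies between the jaws. I'll go down and grip it.

>>> servo_tool(
  deltas=[
    {"dx": 0.03,"dy": -0.02,"dz": 0.15,"ax": 0,"ay": 0,"az": 0,"hand": 60},
    {"dx": 0.03,"dy": -0.02,"dz": 0.3,"ax": 0,"ay": 0,"az": 0,"hand": 60},
    {"dx": 0.03,"dy": -0.02,"dz": 0.4,"ax": 0,"ay": 0,"az": 0,"hand": 55},
    {"dx": 0.03,"dy": -0.02,"dz": 0.45,"ax": 0,"ay": 0,"az": 0,"hand": 50},
    {"dx": 0.03,"dy": -0.02,"dz": 0.45,"ax": 0,"ay": 0,"az": 0,"hand": 44},
    {"dx": 0.03,"dy": -0.02,"dz": 0.45,"ax": 0,"ay": 0,"az": 0,"hand": 32},
    {"dx": 0.03,"dy": -0.02,"dz": 0.45,"ax": 0,"ay": 0,"az": 0,"hand": 32},
    {"dx": 0.03,"dy": -0.02,"dz": 0.45,"ax": 0,"ay": 0,"az": 0,"hand": 32},
    {"dx": 0.03,"dy": -0.02,"dz": 0.45,"ax": 0,"ay": 0,"az": 0,"hand": 32},
  ],
  newtons=30,
)

```text
clock: 14.42
tool_pos: [0.376, -0.2735, 0.0023]
eef_rot: [0.213, 0.977, 0.0, 0.0]
contact_force: [-0.0, -0.3, -0.3]
opening: 0.436
```

```bash
python3 - <<'E'
from h import *
fo(); t=np.array(r.get_state()['tool_pos'])
D=np.array([.5788-.3811,-.2475+.2753]); print(D)
go(t+[0,0,.125]); go((.576,-.246,t[2]+.125)); go((t[0]+D[0],t[1]+D[1],t[2]+.125))
E
```

```text
t 14.43 pos [ 0.376  -0.2735  0.0023] Ftool [-0.13 -0.31  0.3 ] Mtool [-0.009 -0.078 -0.003] open 38.42
[0.1977 0.0278]
from [ 0.376  -0.2735  0.0023] d [-2.0000e-04  1.0000e-04 -2.0833e+00] a [ 0.     0.001 -0.003]
from [ 0.376  -0.2735  0.0023] d [-2.8395  1.8062 -2.083 ] a [ 0.     0.001 -0.003]
from [ 0.376  -0.2735  0.0023] d [-2.802  1.795 -2.083] a [ 0.     0.001 -0.003]
```

>>> servo_tool(
  deltas=[
    {"dx": 0,"dy": 0,"dz": -0.4,"ax": 0,"ay": 0,"az": 0,"hand": 32},
    {"dx": 0,"dy": 0,"dz": -1.1,"ax": 0,"ay": 0,"az": 0,"hand": 32},
    {"dx": -0.3,"dy": 0.2,"dz": -1.7,"ax": 0,"ay": 0,"az": 0,"hand": 32},
    {"dx": -1.0,"dy": 0.65,"dz": -2.05,"ax": 0,"ay": 0,"az": 0,"hand": 32},
    {"dx": -1.8,"dy": 1.15,"dz": -2.08,"ax": 0,"ay": 0,"az": 0,"hand": 32},
    {"dx": -2.5,"dy": 1.6,"dz": -2.08,"ax": 0,"ay": 0,"az": 0,"hand": 32},
    {"dx": -2.82,"dy": 1.81,"dz": -2.08,"ax": 0,"ay": 0,"az": 0,"hand": 32},
    {"dx": -2.82,"dy": 1.81,"dz": -2.0,"ax": 0,"ay": 0,"az": 0,"hand": 32},
    {"dx": -2.82,"dy": 1.81,"dz": -1.85,"ax": 0,"ay": 0,"az": 0,"hand": 32},
    {"dx": -2.82,"dy": 1.81,"dz": -1.78,"ax": 0,"ay": 0,"az": 0,"hand": 32},
  ],
)

```text
clock: 15.68
tool_pos: [0.5727, -0.246, 0.1079]
eef_rot: [0.214, 0.977, -0.0, -0.002]
contact_force: [-0.3, 0.3, -0.7]
opening: 0.439
```

```bash
python3 - <<'E'
from h import *
fo(); look('l'); fo(); go((.5748,-.2454,.0987))
p=cv2.imread('pics/l_wrist.png'); cv2.imwrite('pics/l_wd.png',cv2.resize(p[240:360,270:390],None,fx=5,fy=5,interpolation=cv2.INTER_CUBIC))
E
```

```text
t 15.68 pos [ 0.5727 -0.246   0.1079] Ftool [0.39 0.12 0.75] Mtool [ 0.011 -0.012  0.018] open 38.71
t 15.82 pos [ 0.574  -0.2457  0.1087] Ftool [0.29 0.42 0.43] Mtool [ 0.006  0.028 -0.002] open 38.46
from [ 0.574  -0.2457  0.1087] d [-0.0112  0.0099  0.167 ] a [-0.005 -0.012 -0.005]
```

View pics/l_wd.png

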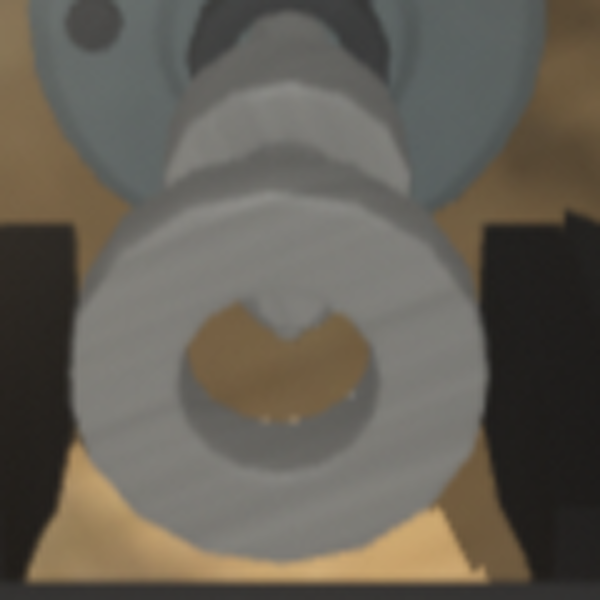

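View pics/l_scene.png

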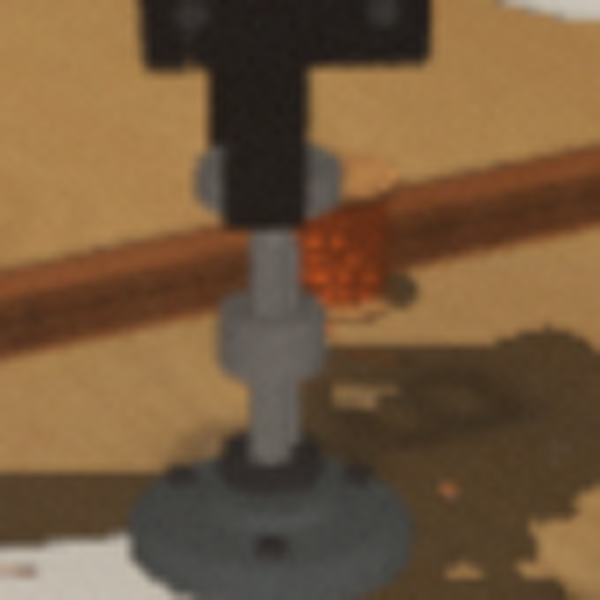

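>>> servo_tool(
  deltas=[
    {"dx": -0.017,"dy": 0.01,"dz": 0.0,"ax": 0,"ay": 0,"az": 0,"hand": 32},
    {"dx": -0.017,"dy": 0.01,"dz": 0.06,"ax": 0,"ay": 0,"az": 0,"hand": 32},
    {"dx": -0.017,"dy": 0.01,"dz": 0.12,"ax": 0,"ay": 0,"az": 0,"hand": 32},
    {"dx": -0.017,"dy": 0.01,"dz": 0.18,"ax": 0,"ay": 0,"az": 0,"hand": 32},
    {"dx": -0.017,"dy": 0.01,"dz": 0.22,"ax": 0,"ay": 0,"az": 0,"hand": 32},
  ],
)

```text
clock: 16.45
tool_pos: [0.576, -0.245, 0.0955]
eef_rot: [0.213, 0.977, 0.0, -0.0]
contact_force: [-0.0, -1.4, -0.5]
opening: 0.437
```

```bash
python3 - <<'E'
from h import *
fo()
E
```

```text
t 16.45 pos [ 0.576  -0.245   0.0955] Ftool [-0.56 -1.24  0.54] Mtool [ 0.041  0.036 -0.026] open 38.48
```

>>> servo_tool(
  deltas=[
    {"dx": 0,"dy": -0.005,"dz": 0.06,"ax": 0,"ay": 0,"az": 0,"hand": 32},
    {"dx": 0,"dy": -0.005,"dz": 0.12,"ax": 0,"ay": 0,"az": 0,"hand": 32},
    {"dx": 0,"dy": -0.005,"dz": 0.18,"ax": 0,"ay": 0,"az": 0,"hand": 32},
    {"dx": 0,"dy": -0.005,"dz": 0.21,"ax": 0,"ay": 0,"az": 0,"hand": 32},
  ],
)

```text
clock: 16.95
tool_pos: [0.5759, -0.2454, 0.083]
eef_rot: [0.213, 0.977, 0.0, -0.0]
contact_force: [0.3, 0.2, -0.3]
opening: 0.433
```

```bash
python3 - <<'E'
from h import *
fo()
E
```

```text
t 16.95 pos [ 0.5759 -0.2454  0.083 ] Ftool [-0.15  0.3   0.32] Mtool [ 0.036 -0.013  0.044] open 38.14
```

>>> servo_tool(
  deltas=[
    {"dx": 0,"dy": 0,"dz": 0.04,"ax": 0,"ay": 0,"az": 0,"hand": 32},
    {"dx": 0,"dy": 0,"dz": 0.06,"ax": 0,"ay": 0,"az": 0,"hand": 32},
    {"dx": 0,"dy": 0,"dz": 0.06,"ax": 0,"ay": 0,"az": 0,"hand": 48},
    {"dx": 0,"dy": 0,"dz": 0.06,"ax": 0,"ay": 0,"az": 0,"hand": 62},
    {"dx": 0,"dy": 0,"dz": 0.0,"ax": 0,"ay": 0,"az": 0,"hand": 62},
    {"dx": 0,"dy": 0,"dz": -0.5,"ax": 0,"ay": 0,"az": 0,"hand": 62},
    {"dx": 0,"dy": 0,"dz": -1.2,"ax": 0,"ay": 0,"az": 0,"hand": 62},
  ],
)

```text
clock: 17.82
tool_pos: [0.5753, -0.2452, 0.1555]
eef_rot: [0.213, 0.977, 0.0, -0.001]
contact_force: [-0.6, -0.0, 0.7]
opening: 0.702
```

```bash
python3 - <<'E'
from h import *
fo(); look('m',wr=True); fo(); t=np.array(r.get_state()['tool_pos']); 
go((.4030,-.1702,.155)); go((.4030,-.1702,.04))
E
```

```text
t 17.82 pos [ 0.5753 -0.2452  0.1555] Ftool [ 0.5  -0.25 -0.66] Mtool [-0.008 -0.04   0.014] open 61.87
t 17.98 pos [ 0.5777 -0.2455  0.1578] Ftool [0.95 1.23 0.04] Mtool [-0.014 -0.001 -0.012] open 62.25
from [ 0.5777 -0.2455  0.1578] d [ 3.1701 -0.0732  0.0313] a [ 0.01   0.047 -0.002]
from [ 0.5777 -0.2455  0.1578] d [ 3.1795 -0.0751  1.9479] a [ 0.01   0.047 -0.002]
```

View pics/m_scene.png

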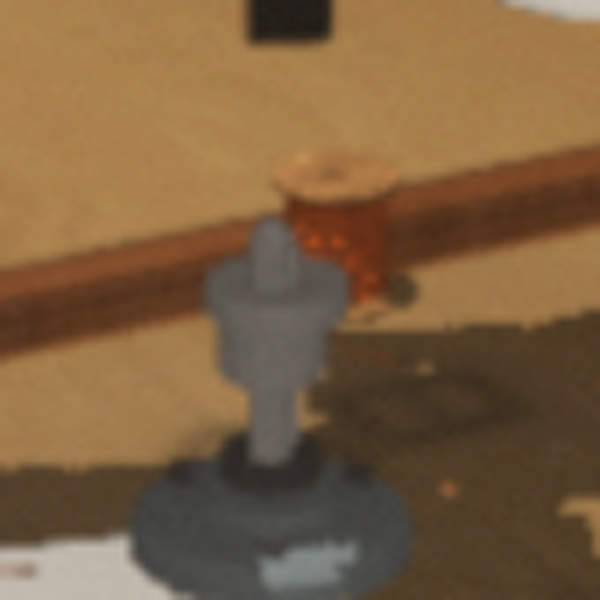

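View pics/m_wrist.png

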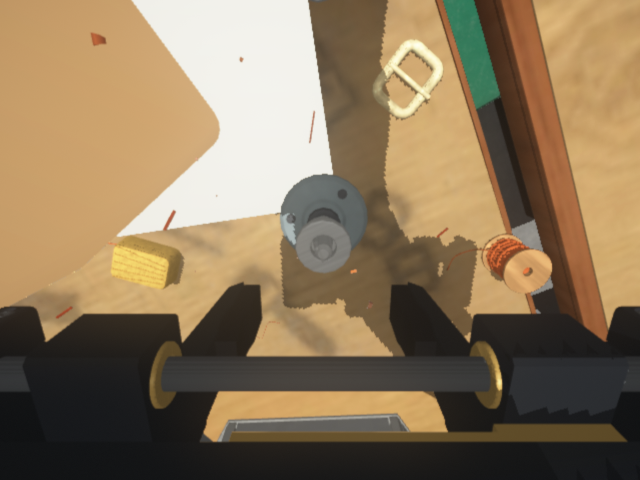

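The washer lies flat on the spacer. The bushing is next.

>>> servo_tool(
  deltas=[
    {"dx": 0.4,"dy": 0,"dz": 0,"ax": 0,"ay": 0,"az": 0,"hand": 52},
    {"dx": 1.2,"dy": -0.03,"dz": 0.2,"ax": 0,"ay": 0,"az": 0,"hand": 52},
    {"dx": 2.1,"dy": -0.06,"dz": 0.7,"ax": 0,"ay": 0,"az": 0,"hand": 52},
    {"dx": 2.8,"dy": -0.07,"dz": 1.3,"ax": 0,"ay": 0,"az": 0,"hand": 52},
    {"dx": 3.15,"dy": -0.075,"dz": 1.7,"ax": 0,"ay": 0,"az": 0,"hand": 52},
    {"dx": 3.17,"dy": -0.075,"dz": 1.9,"ax": 0,"ay": 0,"az": 0,"hand": 52},
    {"dx": 3.17,"dy": -0.075,"dz": 1.9,"ax": 0,"ay": 0,"az": 0,"hand": 52},
    {"dx": 3.17,"dy": -0.075,"dz": 1.9,"ax": 0,"ay": 0,"az": 0,"hand": 52},
  ],
)

```text
clock: 18.98
tool_pos: [0.4016, -0.1703, 0.0413]
eef_rot: [0.213, 0.977, 0.0, 0.0]
contact_force: [0.9, -0.2, 0.6]
opening: 0.589
```

```bash
python3 - <<'E'
from h import *
fo(); look('n'); fo(); go((.4030,-.1702,.009))
E
```

```text
t 18.98 pos [ 0.4016 -0.1703  0.0413] Ftool [-0.86  0.17 -0.63] Mtool [-0.018  0.074 -0.045] open 51.86
t 19.12 pos [ 0.4017 -0.1705  0.0416] Ftool [-0.21  0.74 -0.61] Mtool [-0.015  0.011 -0.019] open 52.19
from [ 0.4017 -0.1705  0.0416] d [-0.0166  0.0134  0.5441] a [ 0.008  0.011 -0.01 ]
```

View pics/n_wrist.png

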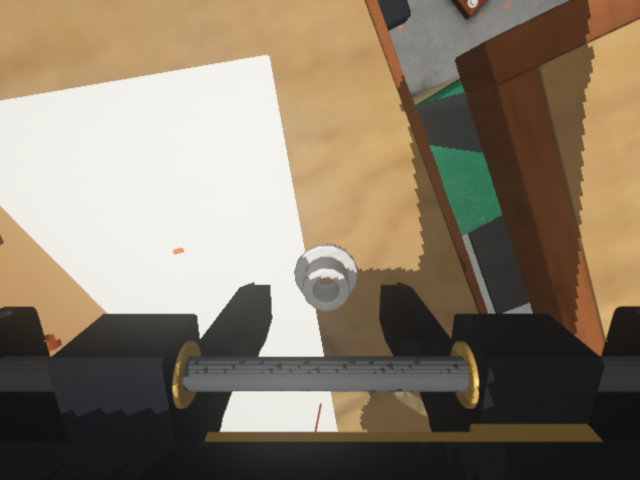

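The bushing at (326,278) is centred between the fingers. I'll go down until the tips are just above the flange and grip the barrel.

>>> servo_tool(
  deltas=[
    {"dx": -0.015,"dy": 0.01,"dz": 0.2,"ax": 0,"ay": 0,"az": 0,"hand": 52},
    {"dx": -0.015,"dy": 0.01,"dz": 0.38,"ax": 0,"ay": 0,"az": 0,"hand": 52},
    {"dx": -0.015,"dy": 0.01,"dz": 0.5,"ax": 0,"ay": 0,"az": 0,"hand": 52},
    {"dx": -0.015,"dy": 0.01,"dz": 0.54,"ax": 0,"ay": 0,"az": 0,"hand": 52},
    {"dx": -0.015,"dy": 0.01,"dz": 0.54,"ax": 0,"ay": 0,"az": 0,"hand": 40},
    {"dx": -0.015,"dy": 0.01,"dz": 0.54,"ax": 0,"ay": 0,"az": 0,"hand": 30},
    {"dx": -0.015,"dy": 0.01,"dz": 0.54,"ax": 0,"ay": 0,"az": 0,"hand": 18},
    {"dx": -0.015,"dy": 0.01,"dz": 0.54,"ax": 0,"ay": 0,"az": 0,"hand": 18},
    {"dx": -0.015,"dy": 0.01,"dz": 0.54,"ax": 0,"ay": 0,"az": 0,"hand": 18},
  ],
  newtons=50,
)

```text
clock: 20.25
tool_pos: [0.4025, -0.1701, 0.0092]
eef_rot: [0.213, 0.977, -0.0, 0.0]
contact_force: [-0.3, 0.0, 4.2]
opening: 0.28
```

```bash
python3 - <<'E'
from h import *
fo(); t=np.array(r.get_state()['tool_pos'])
xt=np.array([-.909,.4166]); yt=np.array([.4166,.909])
off=np.array([.4063,-.1722])-t[:2]; print('bush off tool',off@xt*1000,off@yt*1000)
# bolt in robot frame from spacer: tcp(.5762,-.246), spacer x offset -3.8, washers
tx=(np.array([.5762,-.246])@xt)+(-.0038)-off@xt; ty=np.array([.576,-.246])@yt
T=tx*xt+ty*yt; print(T); 
go(t+[0,0,.13]); go((T[0],T[1],t[2]+.13)); go((T[0],T[1],t[2]+.105))
E
```

```text
t 20.25 pos [ 0.4025 -0.1701  0.0092] Ftool [ 0.27 -0.09 -4.23] Mtool [ 0.063 -0.042  0.029] open 24.64
bush off tool -4.320722568602566 -0.3470527689830372
[ 0.57559778 -0.2458186 ]
from [ 0.4025 -0.1701  0.0092] d [-1.3000e-03 -1.0000e-04 -2.1667e+00] a [-0.001  0.006  0.002]
from [ 0.4025 -0.1701  0.0092] d [-3.1496  0.0537 -2.1648] a [-0.001  0.006  0.002]
from [ 0.4025 -0.1701  0.0092] d [-3.1493  0.0538 -1.7481] a [-0.001  0.006  0.002]
```

>>> servo_tool(
  deltas=[
    {"dx": 0,"dy": 0,"dz": -0.4,"ax": 0,"ay": 0,"az": 0,"hand": 18},
    {"dx": 0,"dy": 0,"dz": -1.1,"ax": 0,"ay": 0,"az": 0,"hand": 18},
    {"dx": -0.3,"dy": 0.0,"dz": -1.7,"ax": 0,"ay": 0,"az": 0,"hand": 18},
    {"dx": -1.0,"dy": 0.02,"dz": -2.1,"ax": 0,"ay": 0,"az": 0,"hand": 18},
    {"dx": -1.9,"dy": 0.04,"dz": -2.1,"ax": 0,"ay": 0,"az": 0,"hand": 18},
    {"dx": -2.7,"dy": 0.05,"dz": -2.1,"ax": 0,"ay": 0,"az": 0,"hand": 18},
    {"dx": -3.15,"dy": 0.05,"dz": -2.1,"ax": 0,"ay": 0,"az": 0,"hand": 18},
    {"dx": -3.15,"dy": 0.05,"dz": -2.0,"ax": 0,"ay": 0,"az": 0,"hand": 18},
    {"dx": -3.15,"dy": 0.05,"dz": -1.8,"ax": 0,"ay": 0,"az": 0,"hand": 18},
    {"dx": -3.15,"dy": 0.05,"dz": -1.75,"ax": 0,"ay": 0,"az": 0,"hand": 18},
  ],
)

```text
clock: 21.5
tool_pos: [0.5732, -0.2454, 0.1124]
eef_rot: [0.213, 0.977, -0.0, -0.002]
contact_force: [-0.5, -0.5, -1.7]
opening: 0.279
```

>>> servo_tool(
  deltas=[
    {"dx": 0,"dy": 0,"dz": 0,"ax": 0,"ay": 0,"az": 0,"hand": 18},
    {"dx": 0,"dy": 0,"dz": 0,"ax": 0,"ay": 0,"az": 0,"hand": 18},
  ],
)

```text
clock: 21.75
tool_pos: [0.5753, -0.246, 0.1142]
eef_rot: [0.213, 0.977, -0.0, 0.0]
contact_force: [-1.0, -0.4, -0.9]
opening: 0.28
```

```bash
python3 - <<'E'
from h import *
fo(); look('o'); fo(); go((.5756,-.2458,.114))
p=cv2.imread('pics/o_wrist.png'); cv2.imwrite('pics/o_wd.png',cv2.resize(p[240:360,270:390],None,fx=5,fy=5,interpolation=cv2.INTER_CUBIC))
E
```

```text
t 21.75 pos [ 0.5753 -0.246   0.1142] Ftool [ 0.73 -0.82  0.95] Mtool [-0.003  0.053 -0.001] open 24.71
t 21.9 pos [ 0.5755 -0.2461  0.1143] Ftool [-0.6  -0.07  0.27] Mtool [0.011 0.006 0.064] open 24.5
from [ 0.5755 -0.2461  0.1143] d [0.0007 0.0053 0.0042] a [ 0.001  0.005 -0.   ]
```

View pics/o_wd.png

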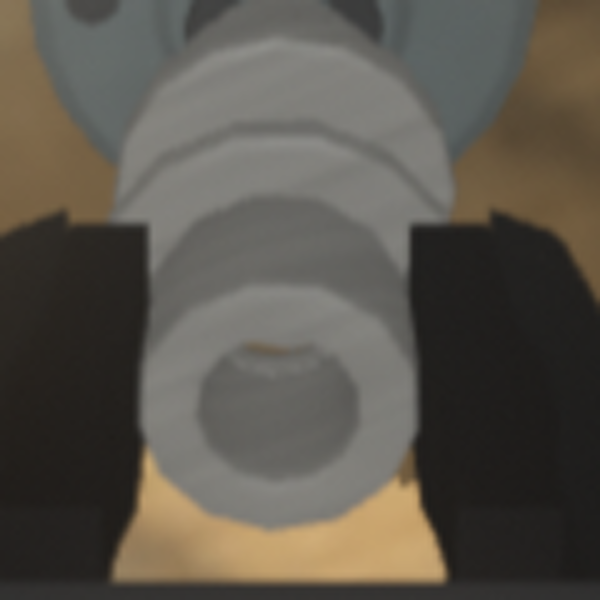

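View pics/o_scene.png

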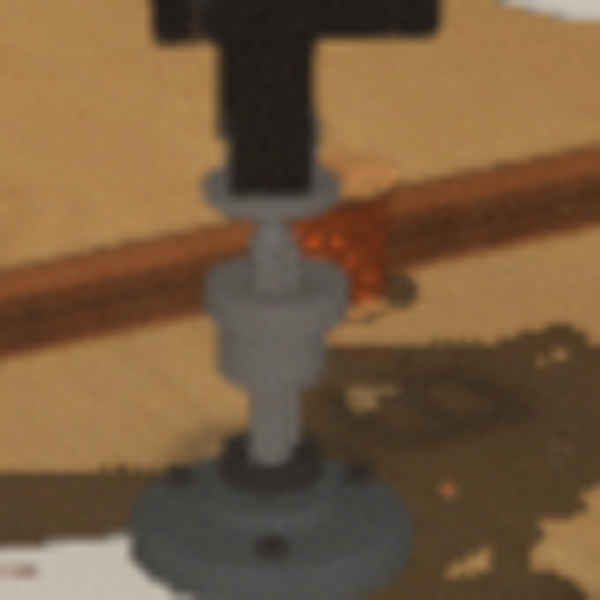

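>>> servo_tool(
  deltas=[
    {"dx": -0.006,"dy": 0.005,"dz": 0.04,"ax": 0,"ay": 0,"az": 0,"hand": 18},
    {"dx": -0.006,"dy": 0.005,"dz": 0.09,"ax": 0,"ay": 0,"az": 0,"hand": 18},
    {"dx": -0.006,"dy": 0.005,"dz": 0.13,"ax": 0,"ay": 0,"az": 0,"hand": 18},
    {"dx": -0.006,"dy": 0.005,"dz": 0.17,"ax": 0,"ay": 0,"az": 0,"hand": 18},
  ],
)

```text
clock: 22.4
tool_pos: [0.5758, -0.2459, 0.1034]
eef_rot: [0.213, 0.977, 0.0, -0.0]
contact_force: [-0.4, 0.1, -0.6]
opening: 0.28
```

```bash
python3 - <<'E'
from h import *
fo()
E
```

```text
t 22.4 pos [ 0.5758 -0.2459  0.1034] Ftool [ 0.36 -0.09  0.56] Mtool [-0.027 -0.021 -0.01 ] open 24.64
```

Its underside is at about 94 mm with no axial force, so the nose is in the bore. I'll continue slowly.

>>> servo_tool(
  deltas=[
    {"dx": 0,"dy": 0,"dz": 0.025,"ax": 0,"ay": 0,"az": 0,"hand": 18},
    {"dx": 0,"dy": 0,"dz": 0.05,"ax": 0,"ay": 0,"az": 0,"hand": 18},
    {"dx": 0,"dy": 0,"dz": 0.075,"ax": 0,"ay": 0,"az": 0,"hand": 18},
  ],
)

```text
clock: 22.78
tool_pos: [0.5759, -0.246, 0.0991]
eef_rot: [0.213, 0.977, 0.0, 0.0]
contact_force: [1.2, -0.4, -0.2]
opening: 0.283
```

```bash
python3 - <<'E'
from h import *
fo()
E
```

```text
t 22.77 pos [ 0.5759 -0.246   0.0991] Ftool [-1.28  0.13  0.17] Mtool [-0.002  0.068  0.037] open 24.97
```

>>> servo_tool(
  deltas=[
    {"dx": 0,"dy": 0,"dz": 0.02,"ax": 0,"ay": 0,"az": 0,"hand": 18},
    {"dx": 0,"dy": 0,"dz": 0.04,"ax": 0,"ay": 0,"az": 0,"hand": 18},
  ],
)

```text
clock: 23.02
tool_pos: [0.5759, -0.246, 0.0967]
eef_rot: [0.213, 0.977, 0.0, 0.0]
contact_force: [0.0, -0.0, -0.5]
opening: 0.278
```

```bash
python3 - <<'E'
from h import *
fo()
E
```

```text
t 23.02 pos [ 0.5759 -0.246   0.0967] Ftool [-0.04 -0.04  0.53] Mtool [-0.012 -0.013 -0.046] open 24.53
```

>>> servo_tool(
  deltas=[
    {"dx": 0,"dy": 0,"dz": 0.012,"ax": 0,"ay": 0,"az": 0,"hand": 18},
    {"dx": 0,"dy": 0,"dz": 0.024,"ax": 0,"ay": 0,"az": 0,"hand": 18},
  ],
)

```text
clock: 23.28
tool_pos: [0.5758, -0.2459, 0.0953]
eef_rot: [0.213, 0.977, 0.0, 0.0]
contact_force: [0.0, 0.5, -0.6]
opening: 0.281
```

```bash
python3 - <<'E'
from h import *
fo()
E
```

```text
t 23.27 pos [ 0.5758 -0.2459  0.0953] Ftool [0.17 0.48 0.6 ] Mtool [ 0.04   0.026 -0.033] open 24.76
```

>>> servo_tool(
  deltas=[
    {"dx": 0,"dy": 0,"dz": 0.012,"ax": 0,"ay": 0,"az": 0,"hand": 18},
  ],
)

```text
clock: 23.4
tool_pos: [0.5759, -0.2459, 0.0947]
eef_rot: [0.213, 0.977, 0.0, 0.0]
contact_force: [-0.4, -0.7, 0.3]
opening: 0.282
```

>>> servo_tool(
  deltas=[
    {"dx": 0,"dy": 0,"dz": 0.012,"ax": 0,"ay": 0,"az": 0,"hand": 18},
  ],
)

```text
clock: 23.52
tool_pos: [0.5758, -0.246, 0.0939]
eef_rot: [0.213, 0.977, 0.0, 0.0]
contact_force: [-0.6, 0.5, -0.2]
opening: 0.276
```

```bash
python3 - <<'E'
from h import *
fo()
E
```

```text
t 23.52 pos [ 0.5758 -0.246   0.0939] Ftool [0.72 0.17 0.24] Mtool [ 0.     0.02  -0.036] open 24.36
```

>>> servo_tool(
  deltas=[
    {"dx": 0,"dy": 0,"dz": 0.01,"ax": 0,"ay": 0,"az": 0,"hand": 18},
  ],
)

```text
clock: 23.65
tool_pos: [0.5759, -0.246, 0.0933]
eef_rot: [0.213, 0.977, 0.0, 0.0]
contact_force: [0.1, 0.3, -0.2]
opening: 0.279
```

>>> servo_tool(
  deltas=[
    {"dx": 0,"dy": 0,"dz": 0.01,"ax": 0,"ay": 0,"az": 0,"hand": 18},
  ],
)

```text
clock: 23.78
tool_pos: [0.5759, -0.2459, 0.0927]
eef_rot: [0.213, 0.977, 0.0, 0.0]
contact_force: [0.0, -0.4, -0.5]
opening: 0.285
```

>>> servo_tool(
  deltas=[
    {"dx": 0,"dy": 0,"dz": 0.01,"ax": 0,"ay": 0,"az": 0,"hand": 18},
  ],
)

```text
clock: 23.9
tool_pos: [0.5759, -0.246, 0.0921]
eef_rot: [0.213, 0.977, 0.0, 0.0]
contact_force: [0.4, -1.1, 0.8]
opening: 0.276
```

>>> servo_tool(
  deltas=[
    {"dx": 0,"dy": 0,"dz": 0.01,"ax": 0,"ay": 0,"az": 0,"hand": 18},
  ],
)

```text
clock: 24.02
tool_pos: [0.5759, -0.2459, 0.0915]
eef_rot: [0.213, 0.977, 0.0, 0.0]
contact_force: [-0.1, 0.1, 0.4]
opening: 0.277
```

```bash
python3 - <<'E'
from h import *
fo(); look('p',wr=False)
E
```

```text
t 24.02 pos [ 0.5759 -0.2459  0.0915] Ftool [ 0.14  0.05 -0.4 ] Mtool [-0.003  0.099 -0.048] open 24.37
```

View pics/p_scene.png

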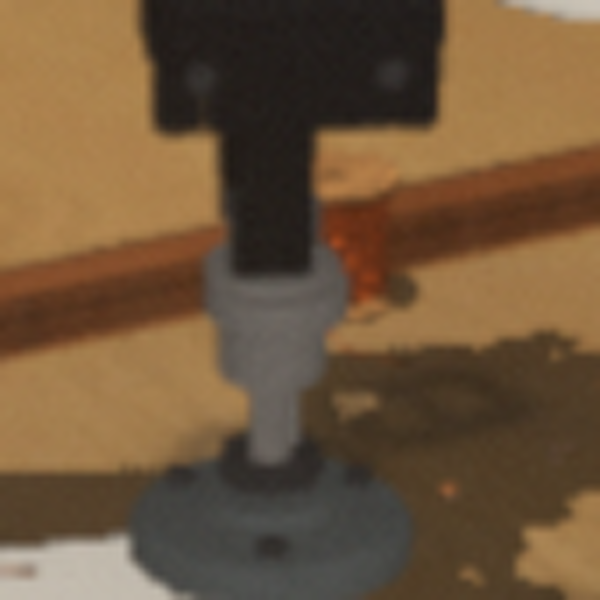

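>>> servo_tool(
  deltas=[
    {"dx": 0,"dy": 0,"dz": 0.008,"ax": 0,"ay": 0,"az": 0,"hand": 18},
  ],
)

```text
clock: 24.25
tool_pos: [0.5759, -0.2459, 0.0911]
eef_rot: [0.213, 0.977, 0.0, 0.0]
contact_force: [0.8, -0.0, 0.7]
opening: 0.28
```

>>> servo_tool(
  deltas=[
    {"dx": 0,"dy": 0,"dz": 0.008,"ax": 0,"ay": 0,"az": 0,"hand": 18},
  ],
)

```text
clock: 24.38
tool_pos: [0.5759, -0.2459, 0.0906]
eef_rot: [0.213, 0.977, 0.0, 0.0]
contact_force: [-0.6, 0.9, 0.9]
opening: 0.284
```

>>> servo_tool(
  deltas=[
    {"dx": 0,"dy": 0,"dz": 0.008,"ax": 0,"ay": 0,"az": 0,"hand": 18},
  ],
)

```text
clock: 24.5
tool_pos: [0.576, -0.2459, 0.0903]
eef_rot: [0.213, 0.977, 0.0, 0.0]
contact_force: [-0.9, -1.0, 4.7]
opening: 0.278
```

>>> servo_tool(
  deltas=[
    {"dx": 0,"dy": 0,"dz": 0.008,"ax": 0,"ay": 0,"az": 0,"hand": 18},
  ],
)

```text
clock: 24.62
tool_pos: [0.5761, -0.2459, 0.0902]
eef_rot: [0.213, 0.977, -0.0, 0.0]
contact_force: [-1.3, 0.1, 6.8]
opening: 0.279
```

```bash
python3 - <<'E'
from h import *
fo()
E
```

```text
t 24.62 pos [ 0.5761 -0.2459  0.0902] Ftool [ 1.22 -0.44 -6.76] Mtool [0.088 0.267 0.05 ] open 24.61
```

>>> servo_tool(
  deltas=[
    {"dx": 0.003,"dy": 0,"dz": 0.008,"ax": 0,"ay": 0,"az": 0,"hand": 18},
  ],
)

```text
clock: 24.75
tool_pos: [0.5762, -0.246, 0.09]
eef_rot: [0.213, 0.977, -0.0, 0.001]
contact_force: [-2.1, 0.8, 6.8]
opening: 0.281
```

>>> servo_tool(
  deltas=[
    {"dx": 0.003,"dy": 0,"dz": 0.008,"ax": 0,"ay": 0,"az": 0,"hand": 18},
  ],
)

```text
clock: 24.88
tool_pos: [0.5762, -0.2459, 0.0897]
eef_rot: [0.213, 0.977, -0.0, 0.001]
contact_force: [-0.7, -0.7, 7.1]
opening: 0.281
```

>>> servo_tool(
  deltas=[
    {"dx": 0.003,"dy": 0,"dz": 0.008,"ax": 0,"ay": 0,"az": 0,"hand": 18},
  ],
)

```text
clock: 25.0
tool_pos: [0.5762, -0.2459, 0.0892]
eef_rot: [0.213, 0.977, -0.0, 0.001]
contact_force: [-1.0, -0.1, 6.8]
opening: 0.281
```

```bash
python3 - <<'E'
from h import *
fo()
E
```

```text
t 25.0 pos [ 0.5762 -0.2459  0.0892] Ftool [ 0.83 -0.49 -6.79] Mtool [0.142 0.156 0.018] open 24.74
```

>>> servo_tool(
  deltas=[
    {"dx": 0,"dy": 0,"dz": 0.01,"ax": 0,"ay": 0,"az": 0,"hand": 18},
  ],
)

```text
clock: 25.12
tool_pos: [0.5762, -0.2459, 0.0887]
eef_rot: [0.213, 0.977, -0.0, 0.001]
contact_force: [-1.2, 0.4, 8.5]
opening: 0.281
```

>>> servo_tool(
  deltas=[
    {"dx": 0,"dy": 0,"dz": 0.01,"ax": 0,"ay": 0,"az": 0,"hand": 18},
  ],
)

```text
clock: 25.25
tool_pos: [0.5762, -0.2459, 0.088]
eef_rot: [0.213, 0.977, -0.0, 0.001]
contact_force: [-1.0, -0.5, 7.0]
opening: 0.279
```

>>> servo_tool(
  deltas=[
    {"dx": 0,"dy": 0,"dz": 0.01,"ax": 0,"ay": 0,"az": 0,"hand": 18},
  ],
)

```text
clock: 25.38
tool_pos: [0.5761, -0.2459, 0.0874]
eef_rot: [0.213, 0.977, -0.0, 0.001]
contact_force: [-1.0, -1.2, 7.6]
opening: 0.281
```

>>> servo_tool(
  deltas=[
    {"dx": 0,"dy": 0,"dz": 0.01,"ax": 0,"ay": 0,"az": 0,"hand": 18},
  ],
)

```text
clock: 25.5
tool_pos: [0.5762, -0.2459, 0.0868]
eef_rot: [0.213, 0.977, -0.0, 0.001]
contact_force: [-0.2, -0.3, 7.6]
opening: 0.28
```

```bash
python3 - <<'E'
from h import *
fo()
E
```

```text
t 25.5 pos [ 0.5762 -0.2459  0.0868] Ftool [ 0.08 -0.39 -7.58] Mtool [0.072 0.194 0.018] open 24.67
```

```bash
python3 - <<'E'
from h import *
look('q',sc=(310,210,370,270),wr=False); fo()
E
```

```text
t 25.6 pos [ 0.5761 -0.2459  0.0867] Ftool [ 0.87 -0.74 -6.71] Mtool [ 0.129  0.163 -0.01 ] open 24.2
```

View pics/q_scene.png

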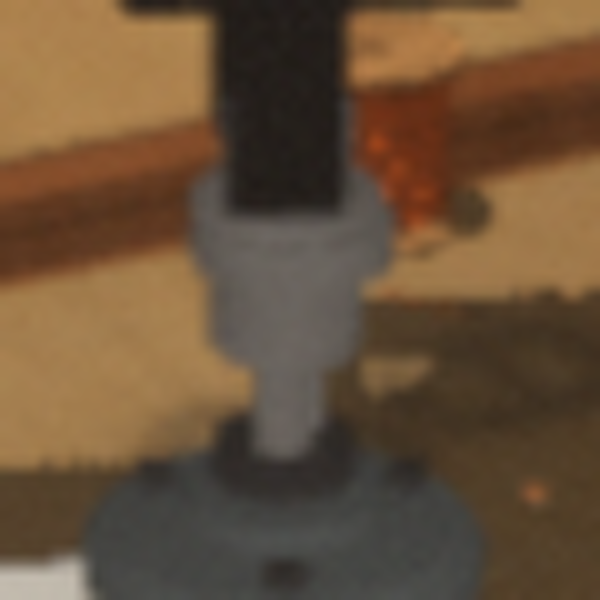

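```bash
python3 - <<'E'
from h import *
for n,f in (('top','a'),('scene','a'),('wrist','h'),('wrist','i')):
    d=np.load(f'pics/{f}_{n}_d.npy')
    if n=='wrist': continue
    m=eyes.camera_model(n); W=dep(m,d)
    rr=np.hypot(W[...,0]-.5785,W[...,1]+.2475)
    k=(rr>.0085)&(rr<.0135)&(W[...,2]>.01)&(W[...,2]<.06)
    z=W[k][:,2]; print(n,k.sum(),np.histogram(z,bins=np.arange(.01,.062,.003)))
p=np.load('pics/a_scene_p.npy'); m=eyes.camera_model('scene')
for z in (.018,.026,.03,.034,.038,.042,.046): print(z,'axis row',proj(m,(.5788,-.2475,z)).round(1))
cv2.imwrite('pics/r_scene.png',cv2.resize(p[230:275,315:365,::-1],None,fx=12,fy=12,interpolation=cv2.INTER_NEAREST))
E
```

```text
top 135 (array([ 0,  0, 11,  3,  2,  3, 51, 59,  6,  0,  0,  0,  0,  0,  0,  0,  0]), array([0.01 , 0.013, 0.016, 0.019, 0.022, 0.025, 0.028, 0.031, 0.034,
       0.037, 0.04 , 0.043, 0.046, 0.049, 0.052, 0.055, 0.058, 0.061]))
scene 89 (array([ 0,  0, 19,  6,  6, 16, 31, 10,  0,  1,  0,  0,  0,  0,  0,  0,  0]), array([0.01 , 0.013, 0.016, 0.019, 0.022, 0.025, 0.028, 0.031, 0.034,
       0.037, 0.04 , 0.043, 0.046, 0.049, 0.052, 0.055, 0.058, 0.061]))
0.018 axis row [337.7 259.5]
0.026 axis row [337.7 255.8]
0.03 axis row [337.7 254. ]
0.034 axis row [337.7 252.1]
0.038 axis row [337.7 250.3]
0.042 axis row [337.7 248.4]
0.046 axis row [337.8 246.5]
```

View pics/r_scene.png

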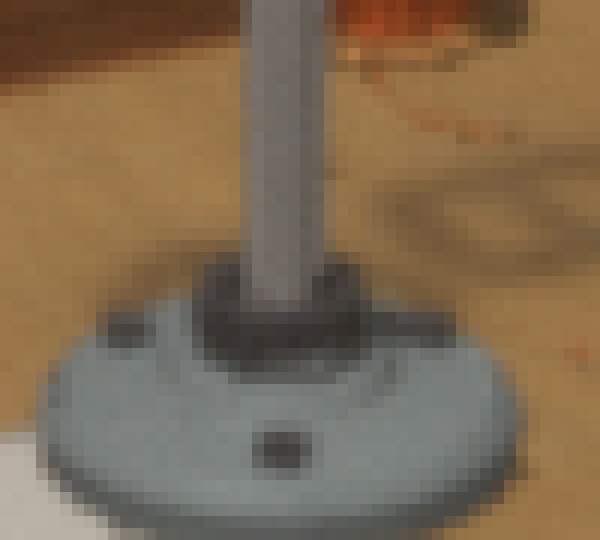

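Depth puts the collar top at about 29–30 mm, so there are about 20 mm left to slide. I'll take it in checked steps.

>>> servo_tool(
  deltas=[
    {"dx": 0,"dy": 0,"dz": 0.016,"ax": 0,"ay": 0,"az": 0,"hand": 18},
    {"dx": 0,"dy": 0,"dz": 0.032,"ax": 0,"ay": 0,"az": 0,"hand": 18},
    {"dx": 0,"dy": 0,"dz": 0.048,"ax": 0,"ay": 0,"az": 0,"hand": 18},
    {"dx": 0,"dy": 0,"dz": 0.064,"ax": 0,"ay": 0,"az": 0,"hand": 18},
  ],
)

```text
clock: 26.1
tool_pos: [0.5761, -0.2459, 0.0829]
eef_rot: [0.213, 0.977, -0.0, 0.001]
contact_force: [-0.3, -0.2, 6.8]
opening: 0.278
```

>>> servo_tool(
  deltas=[
    {"dx": 0,"dy": 0,"dz": 0.016,"ax": 0,"ay": 0,"az": 0,"hand": 18},
    {"dx": 0,"dy": 0,"dz": 0.032,"ax": 0,"ay": 0,"az": 0,"hand": 18},
    {"dx": 0,"dy": 0,"dz": 0.048,"ax": 0,"ay": 0,"az": 0,"hand": 18},
  ],
)

```text
clock: 26.48
tool_pos: [0.5761, -0.2459, 0.0801]
eef_rot: [0.213, 0.977, -0.0, 0.001]
contact_force: [-0.7, -0.1, 6.8]
opening: 0.282
```

```bash
python3 - <<'E'
from h import *
fo()
E
```

```text
t 26.48 pos [ 0.5761 -0.2459  0.0801] Ftool [ 0.6  -0.39 -6.81] Mtool [ 0.096  0.202 -0.031] open 24.87
```

>>> servo_tool(
  deltas=[
    {"dx": 0,"dy": 0,"dz": -0.015,"ax": 0,"ay": 0,"az": 0,"hand": 18},
    {"dx": 0,"dy": 0,"dz": -0.03,"ax": 0,"ay": 0,"az": 0,"hand": 18},
  ],
)

```text
clock: 26.72
tool_pos: [0.5757, -0.2458, 0.0804]
eef_rot: [0.213, 0.977, 0.0, 0.0]
contact_force: [2.6, -1.4, -4.7]
opening: 0.277
```

>>> servo_tool(
  deltas=[
    {"dx": 0,"dy": 0,"dz": -0.015,"ax": 0,"ay": 0,"az": 0,"hand": 18},
    {"dx": 0,"dy": 0,"dz": -0.03,"ax": 0,"ay": 0,"az": 0,"hand": 18},
  ],
)

```text
clock: 26.98
tool_pos: [0.5756, -0.2458, 0.0824]
eef_rot: [0.213, 0.977, 0.0, 0.0]
contact_force: [2.9, -1.4, -4.4]
opening: 0.279
```

>>> servo_tool(
  deltas=[
    {"dx": 0,"dy": 0,"dz": 0.012,"ax": 0,"ay": 0,"az": 0,"hand": 18},
    {"dx": 0,"dy": 0,"dz": 0.024,"ax": 0,"ay": 0,"az": 0,"hand": 18},
  ],
)

```text
clock: 27.22
tool_pos: [0.5758, -0.2459, 0.0819]
eef_rot: [0.213, 0.977, -0.0, 0.001]
contact_force: [1.3, -0.9, 3.4]
opening: 0.28
```

>>> servo_tool(
  deltas=[
    {"dx": 0,"dy": 0,"dz": 0.006,"ax": 0,"ay": 0,"az": 0,"hand": 18},
  ],
)

```text
clock: 27.35
tool_pos: [0.5757, -0.2458, 0.0814]
eef_rot: [0.213, 0.977, -0.0, 0.001]
contact_force: [1.7, -0.5, 2.7]
opening: 0.28
```

>>> servo_tool(
  deltas=[
    {"dx": 0,"dy": 0,"dz": 0.006,"ax": 0,"ay": 0,"az": 0,"hand": 18},
  ],
)

```text
clock: 27.48
tool_pos: [0.5757, -0.2458, 0.0808]
eef_rot: [0.213, 0.977, 0.0, 0.0]
contact_force: [1.1, -0.4, 2.4]
opening: 0.278
```

Bushing friction alone reads about +2.6 N going down and −4.5 N going up, so it is about 3.5 N once weight is taken off. For 15 N on the washer I need about 17.5 N measured. I'll carry on down.

>>> servo_tool(
  deltas=[
    {"dx": 0,"dy": 0,"dz": 0.012,"ax": 0,"ay": 0,"az": 0,"hand": 18},
    {"dx": 0,"dy": 0,"dz": 0.028,"ax": 0,"ay": 0,"az": 0,"hand": 18},
    {"dx": 0,"dy": 0,"dz": 0.044,"ax": 0,"ay": 0,"az": 0,"hand": 18},
    {"dx": 0,"dy": 0,"dz": 0.06,"ax": 0,"ay": 0,"az": 0,"hand": 18},
  ],
)

```text
clock: 27.98
tool_pos: [0.5757, -0.2458, 0.0777]
eef_rot: [0.213, 0.977, -0.0, 0.0]
contact_force: [0.4, -0.4, 7.9]
opening: 0.278
```

>>> servo_tool(
  deltas=[
    {"dx": 0,"dy": 0,"dz": 0.016,"ax": 0,"ay": 0,"az": 0,"hand": 18},
    {"dx": 0,"dy": 0,"dz": 0.032,"ax": 0,"ay": 0,"az": 0,"hand": 18},
    {"dx": 0,"dy": 0,"dz": 0.048,"ax": 0,"ay": 0,"az": 0,"hand": 18},
  ],
)

```text
clock: 28.35
tool_pos: [0.5757, -0.2458, 0.0749]
eef_rot: [0.213, 0.977, -0.0, 0.0]
contact_force: [0.3, -0.2, 8.7]
opening: 0.286
```

>>> servo_tool(
  deltas=[
    {"dx": 0,"dy": 0,"dz": 0.016,"ax": 0,"ay": 0,"az": 0,"hand": 18},
    {"dx": 0,"dy": 0,"dz": 0.032,"ax": 0,"ay": 0,"az": 0,"hand": 18},
  ],
)

```text
clock: 28.6
tool_pos: [0.5757, -0.2458, 0.0729]
eef_rot: [0.213, 0.977, -0.0, 0.0]
contact_force: [0.7, -0.8, 8.4]
opening: 0.278
```

```bash
python3 - <<'E'
from h import *
fo()
E
```

```text
t 28.6 pos [ 0.5757 -0.2458  0.0729] Ftool [-1.01 -0.47 -8.39] Mtool [ 0.111 -0.205  0.019] open 24.52
```

>>> servo_tool(
  deltas=[
    {"dx": -0.004,"dy": 0,"dz": 0.012,"ax": 0,"ay": 0,"az": 0,"hand": 18},
    {"dx": -0.004,"dy": 0,"dz": 0.024,"ax": 0,"ay": 0,"az": 0,"hand": 18},
  ],
)

```text
clock: 28.85
tool_pos: [0.5757, -0.2459, 0.0714]
eef_rot: [0.213, 0.977, -0.0, 0.0]
contact_force: [1.0, -1.1, 7.5]
opening: 0.281
```

>>> servo_tool(
  deltas=[
    {"dx": 0,"dy": 0,"dz": 0.012,"ax": 0,"ay": 0,"az": 0,"hand": 18},
    {"dx": 0,"dy": 0,"dz": 0.02,"ax": 0,"ay": 0,"az": 0,"hand": 18},
  ],
)

```text
clock: 29.1
tool_pos: [0.5758, -0.2458, 0.0702]
eef_rot: [0.213, 0.977, -0.0, 0.0]
contact_force: [1.1, -0.2, 8.8]
opening: 0.282
```

>>> servo_tool(
  deltas=[
    {"dx": 0,"dy": 0,"dz": 0.01,"ax": 0,"ay": 0,"az": 0,"hand": 18},
  ],
)

```text
clock: 29.22
tool_pos: [0.5758, -0.2458, 0.0697]
eef_rot: [0.213, 0.977, -0.0, 0.0]
contact_force: [0.9, -0.7, 8.9]
opening: 0.275
```

```bash
python3 - <<'E'
from h import *
fo(); look('s',sc=(310,210,370,270),wr=False)
E
```

```text
t 29.23 pos [ 0.5758 -0.2458  0.0697] Ftool [-1.1  -0.27 -8.89] Mtool [ 0.138 -0.173 -0.021] open 24.22
```

View pics/s_scene.png

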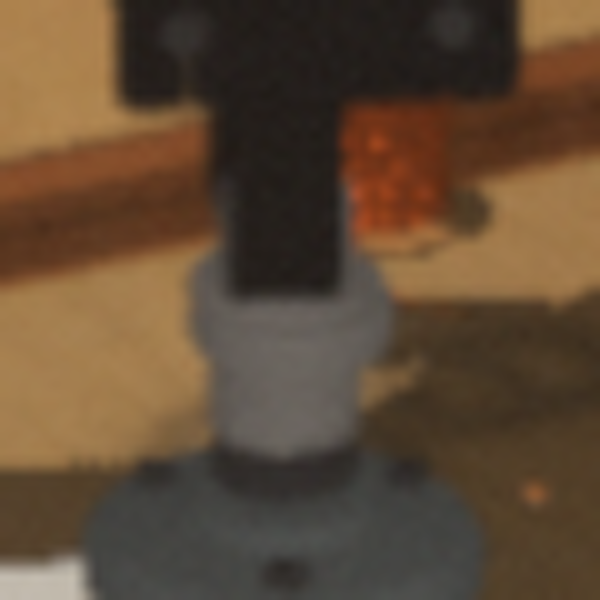

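>>> servo_tool(
  deltas=[
    {"dx": 0,"dy": 0,"dz": 0.007,"ax": 0,"ay": 0,"az": 0,"hand": 18},
  ],
)

```text
clock: 29.45
tool_pos: [0.5758, -0.2458, 0.0693]
eef_rot: [0.213, 0.977, -0.0, 0.0]
contact_force: [-0.1, -1.2, 9.0]
opening: 0.277
```

>>> servo_tool(
  deltas=[
    {"dx": 0,"dy": 0,"dz": 0.007,"ax": 0,"ay": 0,"az": 0,"hand": 18},
  ],
)

```text
clock: 29.58
tool_pos: [0.5758, -0.2458, 0.0688]
eef_rot: [0.213, 0.977, -0.0, 0.0]
contact_force: [-0.3, 0.1, 7.5]
opening: 0.279
```

>>> servo_tool(
  deltas=[
    {"dx": 0,"dy": 0,"dz": 0.007,"ax": 0,"ay": 0,"az": 0,"hand": 18},
  ],
)

```text
clock: 29.7
tool_pos: [0.5758, -0.2459, 0.0684]
eef_rot: [0.213, 0.977, -0.0, 0.0]
contact_force: [0.7, -1.4, 8.9]
opening: 0.276
```

```bash
python3 - <<'E'
from h import *
fo()
E
```

```text
t 29.7 pos [ 0.5758 -0.2459  0.0684] Ftool [-1.2  -0.97 -8.93] Mtool [ 0.109 -0.16  -0.002] open 24.34
```

>>> servo_tool(
  deltas=[
    {"dx": 0,"dy": 0,"dz": 0.007,"ax": 0,"ay": 0,"az": 0,"hand": 18},
  ],
)

```text
clock: 29.82
tool_pos: [0.5758, -0.2459, 0.068]
eef_rot: [0.213, 0.977, -0.0, 0.0]
contact_force: [-0.1, 0.1, 8.9]
opening: 0.28
```

>>> servo_tool(
  deltas=[
    {"dx": 0,"dy": 0,"dz": 0.007,"ax": 0,"ay": 0,"az": 0,"hand": 18},
  ],
)

```text
clock: 29.95
tool_pos: [0.5758, -0.2458, 0.0676]
eef_rot: [0.213, 0.977, -0.0, 0.0]
contact_force: [0.6, -1.2, 8.2]
opening: 0.281
```

```bash
python3 - <<'E'
from h import *
fo()
E
```

```text
t 29.95 pos [ 0.5758 -0.2458  0.0676] Ftool [-1.02 -0.81 -8.17] Mtool [ 0.148 -0.155 -0.007] open 24.75
```

>>> servo_tool(
  deltas=[
    {"dx": 0,"dy": 0,"dz": 0.007,"ax": 0,"ay": 0,"az": 0,"hand": 18},
  ],
)

```text
clock: 30.08
tool_pos: [0.5759, -0.2458, 0.0675]
eef_rot: [0.213, 0.977, -0.0, 0.0]
contact_force: [-0.8, -0.3, 12.6]
opening: 0.28
```

>>> servo_tool(
  deltas=[
    {"dx": 0,"dy": 0,"dz": 0.007,"ax": 0,"ay": 0,"az": 0,"hand": 18},
  ],
)

```text
clock: 30.2
tool_pos: [0.5759, -0.2459, 0.0674]
eef_rot: [0.213, 0.977, -0.0, 0.0]
contact_force: [-2.0, -0.0, 14.0]
opening: 0.279
```

```bash
python3 - <<'E'
from h import *
fo()
E
```

```text
t 30.2 pos [ 0.5759 -0.2459  0.0674] Ftool [  1.82  -0.88 -14.03] Mtool [0.208 0.19  0.036] open 24.56
```

It's home, with the force rising and the position stopped. I'll settle and then add small steps.

>>> servo_tool(
  deltas=[
    {"dx": 0,"dy": 0,"dz": 0,"ax": 0,"ay": 0,"az": 0,"hand": 18},
  ],
)

```text
clock: 30.32
tool_pos: [0.5759, -0.2459, 0.0674]
eef_rot: [0.213, 0.977, -0.0, 0.0]
contact_force: [0.0, -1.5, 12.9]
opening: 0.283
```

>>> servo_tool(
  deltas=[
    {"dx": 0,"dy": 0,"dz": 0.003,"ax": 0,"ay": 0,"az": 0,"hand": 18},
  ],
)

```text
clock: 30.45
tool_pos: [0.5759, -0.2459, 0.0674]
eef_rot: [0.213, 0.977, -0.0, 0.001]
contact_force: [-2.5, -1.1, 15.3]
opening: 0.279
```

```bash
python3 - <<'E'
from h import *
fo()
E
```

```text
t 30.45 pos [ 0.5759 -0.2459  0.0674] Ftool [  1.82  -2.03 -15.3 ] Mtool [0.267 0.229 0.001] open 24.57
```

>>> servo_tool(
  deltas=[
    {"dx": 0,"dy": 0,"dz": 0.004,"ax": 0,"ay": 0,"az": 0,"hand": 18},
  ],
)

```text
clock: 30.58
tool_pos: [0.5759, -0.2459, 0.0674]
eef_rot: [0.213, 0.977, -0.0, 0.001]
contact_force: [-1.9, -0.1, 16.8]
opening: 0.278
```

>>> servo_tool(
  deltas=[
    {"dx": 0,"dy": 0,"dz": 0,"ax": 0,"ay": 0,"az": 0,"hand": 18},
  ],
)

```text
clock: 30.7
tool_pos: [0.5759, -0.2459, 0.0674]
eef_rot: [0.213, 0.977, -0.0, 0.001]
contact_force: [-1.9, -0.4, 15.6]
opening: 0.281
```

>>> servo_tool(
  deltas=[
    {"dx": 0,"dy": 0,"dz": 0,"ax": 0,"ay": 0,"az": 0,"hand": 18},
  ],
)

```text
clock: 30.82
tool_pos: [0.5759, -0.2459, 0.0674]
eef_rot: [0.213, 0.977, -0.0, 0.001]
contact_force: [-1.3, -0.9, 15.0]
opening: 0.28
```

>>> servo_tool(
  deltas=[
    {"dx": 0,"dy": 0,"dz": 0.005,"ax": 0,"ay": 0,"az": 0,"hand": 18},
  ],
)

```text
clock: 30.95
tool_pos: [0.5759, -0.2459, 0.0674]
eef_rot: [0.213, 0.977, -0.0, 0.001]
contact_force: [-3.2, -0.1, 17.9]
opening: 0.277
```

>>> servo_tool(
  deltas=[
    {"dx": 0,"dy": 0,"dz": 0.002,"ax": 0,"ay": 0,"az": 0,"hand": 18},
  ],
)

```text
clock: 31.08
tool_pos: [0.576, -0.2459, 0.0674]
eef_rot: [0.213, 0.977, -0.001, 0.001]
contact_force: [-3.9, -0.6, 19.0]
opening: 0.28
```

>>> servo_tool(
  deltas=[
    {"dx": 0,"dy": 0,"dz": 0,"ax": 0,"ay": 0,"az": 0,"hand": 18},
  ],
)

```text
clock: 31.2
tool_pos: [0.5759, -0.2459, 0.0673]
eef_rot: [0.213, 0.977, -0.001, 0.001]
contact_force: [-3.3, -0.1, 17.9]
opening: 0.281
```

>>> servo_tool(
  deltas=[
    {"dx": 0,"dy": 0,"dz": 0,"ax": 0,"ay": 0,"az": 0,"hand": 18},
  ],
)

```text
clock: 31.32
tool_pos: [0.5759, -0.2459, 0.0673]
eef_rot: [0.213, 0.977, -0.001, 0.001]
contact_force: [-3.0, -0.1, 17.5]
opening: 0.279
```

The push is steady at about 18 N measured, which is about 15 N on the washer. I'll let go without pulling up.

>>> servo_tool(
  deltas=[
    {"dx": 0,"dy": 0,"dz": 0,"ax": 0,"ay": 0,"az": 0,"hand": 27},
    {"dx": 0,"dy": 0,"dz": 0,"ax": 0,"ay": 0,"az": 0,"hand": 34},
    {"dx": 0,"dy": 0,"dz": 0,"ax": 0,"ay": 0,"az": 0,"hand": 46},
  ],
)

```text
clock: 31.7
tool_pos: [0.5745, -0.2455, 0.0642]
eef_rot: [0.213, 0.977, 0.0, -0.001]
contact_force: [-0.7, 0.3, 1.3]
opening: 0.474
```

```bash
python3 - <<'E'
from h import *
fo()
E
```

```text
t 31.7 pos [ 0.5745 -0.2455  0.0642] Ftool [ 0.74  0.   -1.28] Mtool [ 0.029 -0.001  0.041] open 41.78
```

>>> servo_tool(
  deltas=[
    {"dx": 0,"dy": 0,"dz": 0,"ax": 0,"ay": 0,"az": 0,"hand": 60},
    {"dx": 0,"dy": 0,"dz": 0,"ax": 0,"ay": 0,"az": 0,"hand": 60},
    {"dx": 0,"dy": 0,"dz": -0.3,"ax": 0,"ay": 0,"az": 0,"hand": 62},
    {"dx": 0,"dy": 0,"dz": -0.9,"ax": 0,"ay": 0,"az": 0,"hand": 62},
    {"dx": 0,"dy": 0,"dz": -1.6,"ax": 0,"ay": 0,"az": 0,"hand": 62},
    {"dx": 0,"dy": 0,"dz": -2.2,"ax": 0,"ay": 0,"az": 0,"hand": 62},
    {"dx": 0.4,"dy": 0,"dz": -2.5,"ax": 0,"ay": 0,"az": 0,"hand": 62},
    {"dx": 1.0,"dy": 0,"dz": -2.5,"ax": 0,"ay": 0,"az": 0,"hand": 62},
    {"dx": 1.0,"dy": 0,"dz": -2.5,"ax": 0,"ay": 0,"az": 0,"hand": 62},
  ],
)

```text
clock: 32.83
tool_pos: [0.5189, -0.22, 0.2166]
eef_rot: [0.212, 0.977, -0.001, -0.001]
contact_force: [-0.1, 0.4, -0.0]
opening: 0.704
```

```bash
python3 - <<'E'
from h import *
fo(); look('t',sc=(310,210,370,270),top=(180,100,480,400)); fo()
d=np.load('pics/t_scene_d.npy'); m=eyes.camera_model('scene'); W=dep(m,d)
n=np.hypot(W[...,0]-.578,W[...,1]+.248)<.022
for lo in np.arange(.024,.1,.005):
    w=W[n&(W[...,2]>lo)&(W[...,2]<lo+.005)]
    if len(w): print(round(lo,3),len(w),np.ptp(w@np.array([.88,-.4746,0]))*1000)
E
```

```text
t 32.83 pos [ 0.5189 -0.22    0.2166] Ftool [0.29 0.34 0.02] Mtool [-0.061 -0.06   0.007] open 62.05
t 32.98 pos [ 0.522  -0.2213  0.2159] Ftool [-0.61 -0.24 -0.22] Mtool [ 0.018 -0.018  0.046] open 62.22
0.024 29 25.37235236210389
0.029 32 27.175459624259048
0.034 37 29.032258767950903
0.039 39 29.04760600497147
0.044 22 28.87995682844824
0.049 41 36.516066353660115
0.054 53 36.79673656501381
0.059 62 36.43321359265839
0.064 56 34.663918481987245
0.069 32 23.055390265313
0.074 29 23.075618652698914
0.079 56 23.00554907996699
0.084 18 16.983887197238758
0.089 17 11.553657138022588
0.094 21 11.46001179548195
0.099 1 0.0
```

View pics/t_scene.png

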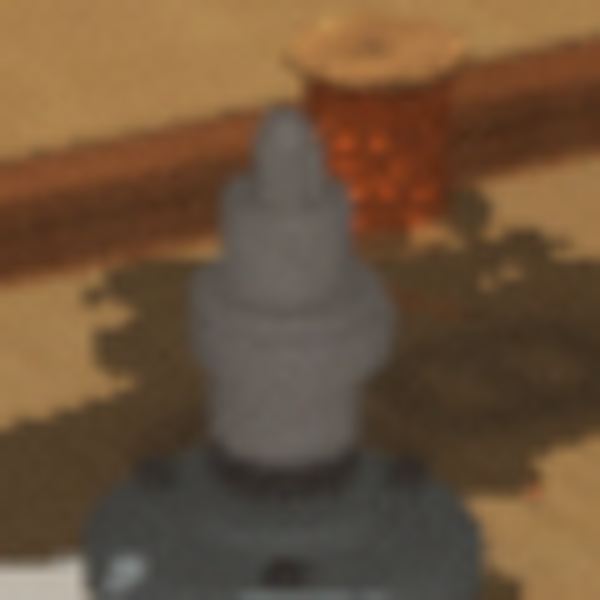

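View pics/t_wrist.png

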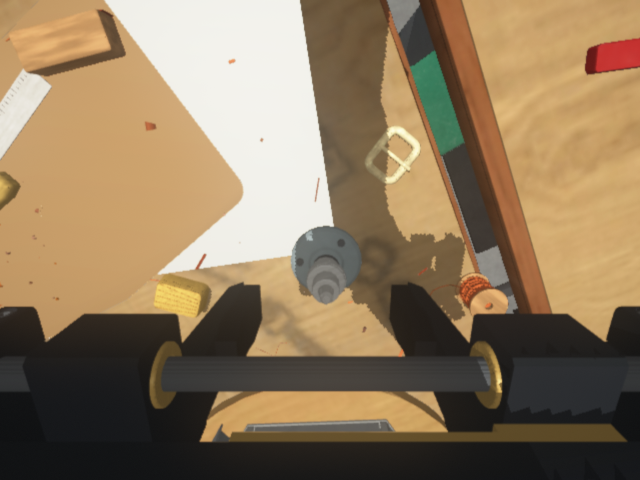

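View pics/t_top.png

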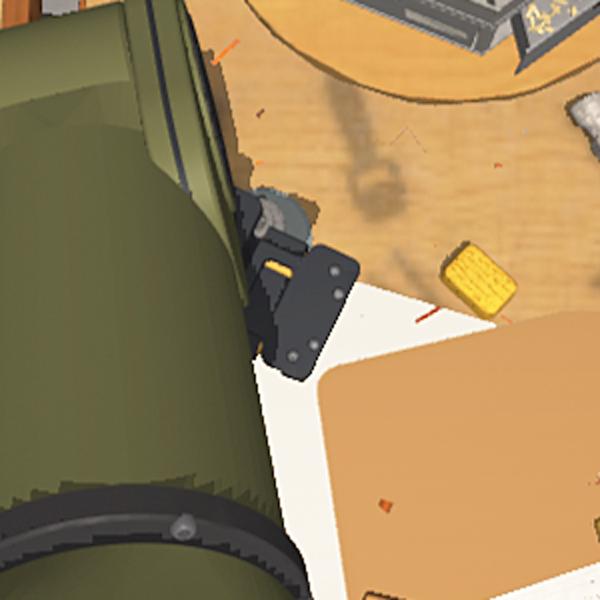

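The stack is closed up on the collar: spacer about 30–48 mm, washer to 58 and bushing to about 82. The bystanders are in place and the arm is clear, so I'll hand it in.

>>> servo_tool(
  deltas=[
    {"dx": 0,"dy": 0,"dz": 0,"ax": 0,"ay": 0,"az": 0,"hand": 62},
    {"dx": 0,"dy": 0,"dz": 0,"ax": 0,"ay": 0,"az": 0,"hand": 62},
  ],
)

```text
clock: 33.22
tool_pos: [0.5215, -0.2209, 0.2149]
eef_rot: [0.213, 0.977, 0.0, 0.0]
contact_force: [-0.4, -0.1, 0.3]
opening: 0.703
```

```bash
python3 - <<'E'
from h import *
fo()
m=eyes.camera_model('scene'); p,d=eyes.snapshot('scene'); W=dep(m,d); W0=dep(m,np.load('pics/a_scene_d.npy'))
for k,(u,v,h) in dict(buckle=(280,252,16),wax=(372,306,18),spool=(352,224,8)).items():
    a,b=[x[v-h:v+h,u-h:u+h].reshape(-1,3) for x in (W,W0)]
    f=lambda w:w[(w[:,2]>.006)&(w[:,2]<.06)].mean(0).round(4)
    print(k,f(a),f(b))
print(r.finish_job())
E
```

```text
t 33.23 pos [ 0.5215 -0.2209  0.2149] Ftool [ 0.37 -0.26 -0.28] Mtool [ 0.003 -0.003  0.005] open 61.94
buckle [ 0.5011 -0.1395  0.0084] [ 0.5027 -0.1385  0.0084]
wax [ 0.5417 -0.4245  0.0187] [ 0.5417 -0.4245  0.0188]
spool [ 0.6811 -0.1196  0.0285] [ 0.6809 -0.1196  0.0283]
the job is handed in; nothing more can be done
None
```

The spindle is loaded in the order asked: spacer on the collar, washer on it, flanged bushing on top with its flange down. I handed the job in at about 33 s of the 72 s allowed; it gives no verdict.

**Final push:** the force was level at about 8 N while the stack slid, then rose steeply with the tool stopped at the collar. I settled at about 18 N measured (one reading of 19.0 N), then opened the gripper without pulling up. The bushing alone took about 2.6 N going down, so the washer got about 15 N. That figure is worked out, not measured directly.

**Last checks:** the depth image shows the stack closed up from the collar: spacer about 30–48 mm, washer to 58 mm, bushing to about 82 mm. The gripper is clear, with no force on it. Beeswax and spool read within 0.2 mm of their first positions. The buckle reads about 1.9 mm off, from few pixels; I took that as noise, since the arm was never near it.

**What disagreed:**
- **Fingertips:** they sat about level with the reported TCP, not 25 mm ahead of it. My first grasp therefore closed above the spacer without touching it; I saw that in the pictures and redid it lower.
- **Cameras:** top and wrist cameras differed by 2–3 mm, so I centred each part on the bolt with the scene and wrist views and by feel.
- **Bushing friction:** I felt none as the bushing first went on, though the spacer met about 6 N at nearly the same height. I measured it lower down instead.

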